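Refill the turntable dispenser with glue blocks

TASK

Refill the block dispenser: empty every coloured tray on the mat that still holds blocks through the yellow hopper into the turntable pocket of the same colour, turning the turntable by its knob to bring the right pocket under the hopper. When all trays are emptied, turn the white pocket under the hopper so that it clicks home, and leave the empty trays standing upright on the grey mat; do not knock over the glue bottle or the wax tin.

Things in the scene. Friction and masses are not known exactly. Their poses are not given: they have to be found in the camera images.
- carousel (a joint): Turn angle (rad) of the five-pocket turntable, positive anticlockwise from above; turns endlessly either way and does not wrap. A spring detent rests it every 72 degrees (1.257 rad): at each whole multiple one pocket stands exactly under the hopper (at 0 the white one). About 0.2 N m pulls it out of a notch; released past half way it snaps on into the next notch.
- pocket_white (a point): Floor centre of the white (empty, parking) pocket, 100 mm from the turning axis, 48 mm above the bench; moves with the turntable. Pockets are 72 degree sectors of 42 to 139 mm radius, 52 mm deep; anticlockwise from above white, red, grey (unused spare), yellow, blue. A fixed clear cover, 310 mm square, top at 110 mm, closes all but the one under the hopper.
- pocket_red (a point): Floor centre of the red pocket, as for the white one.
- pocket_yellow (a point): Floor centre of the yellow pocket, as for the white one.
- pocket_blue (a point): Floor centre of the blue pocket, as for the white one.
- station (a point): Centre of the hopper's 66 mm square throat in the cover, 110 mm above the bench and 100 mm from the turning axis; the pocket under it is the one being filled. Fixed to the dispenser; its x and y axes are the sides of the square dispenser and hopper, the turning axis lies 100 mm along its +y.
- hopper_mouth (a point): Centre of the open top of the yellow funnel-shaped hopper, 130 mm square, 165 mm above the bench, straight above the throat; same axes as station. Walls 3 mm.
- mat: Fixed grey tray mat on the bench, 260 mm (its x) by 420 mm (its y), 4 mm thick; origin under its centre.
- tray_red: Red tray, about 120 g. Origin under its centre, x to its pouring end, z up. 86 x 78 mm, floor 4 mm, walls 34 mm high; the pouring end (+x) has only a lip 9 mm high. In the middle an upright grip plate, 10 mm thick (y), 50 mm long (x), its top 86 mm up, to pinch across its thickness; it divides the tray into two lanes 31 mm wide with none or one block in each.
- block_red1: Beech glue block with red end (may be absent), 26 x 26 x 32 mm, 20 g, origin at the centre of its plain 26 mm square end, z along its 32 mm length; starts in the red tray.
- block_red2: Beech glue block with red end (may be absent), 26 x 26 x 32 mm, 20 g, origin at the centre of its plain 26 mm square end, z along its 32 mm length; starts in the red tray.
- tray_yellow: Yellow tray, about 120 g. Origin under its centre, x to its pouring end, z up. 86 x 78 mm, floor 4 mm, walls 34 mm high; the pouring end (+x) has only a lip 9 mm high. In the middle an upright grip plate, 10 mm thick (y), 50 mm long (x), its top 86 mm up, to pinch across its thickness; it divides the tray into two lanes 31 mm wide with none or one block in each.
- block_yellow1: Beech glue block with yellow end (may be absent), 26 x 26 x 32 mm, 20 g, origin at the centre of its plain 26 mm square end, z along its 32 mm length; starts in the yellow tray.
- block_yellow2: Beech glue block with yellow end (may be absent), 26 x 26 x 32 mm, 20 g, origin at the centre of its plain 26 mm square end, z along its 32 mm length; starts in the yellow tray.
- tray_blue: Blue tray, about 120 g. Origin under its centre, x to its pouring end, z up. 86 x 78 mm, floor 4 mm, walls 34 mm high; the pouring end (+x) has only a lip 9 mm high. In the middle an upright grip plate, 10 mm thick (y), 50 mm long (x), its top 86 mm up, to pinch across its thickness; it divides the tray into two lanes 31 mm wide with none or one block in each.
- block_blue1: Beech glue block with blue end (may be absent), 26 x 26 x 32 mm, 20 g, origin at the centre of its plain 26 mm square end, z along its 32 mm length; starts in the blue tray.
- block_blue2: Beech glue block with blue end (may be absent), 26 x 26 x 32 mm, 20 g, origin at the centre of its plain 26 mm square end, z along its 32 mm length; starts in the blue tray.
- knob (a point): Centre of the turntable's black bar knob on top of the dispenser, on the turning axis, 206 mm above the bench: a bar 64 mm long, 16 mm thick and 32 mm high, to be pinched across its thickness from above and twisted. Axes turn with the turntable: x along the bar, z up. Its top stands 57 mm higher than the hopper's rim.
- glue: Bystander: white glue bottle, 56 mm wide, 160 mm high; origin under its centre.
- wax_tin: Bystander: brass-coloured wax tin, 70 mm wide, 50 mm high; origin under its centre.
Not all that is in view belongs to the job. There is more than one size of the tray_blue; the job needs the larger.

How it is judged:
On the way, in this order (a step that is already met when the one before it is completed fails the run):
1. all blocks present lie in the turntable pocket of their own colour (horizontal distance between each of block_red1, block_red2 and pocket_red below 0.068 m and height (world z) of block_red1 between 0.03 and 0.1 m and height (world z) of block_red2 between 0.03 and 0.1 m and horizontal distance between each of block_yellow1, block_yellow2 and pocket_yellow below 0.068 m and height (world z) of block_yellow1 between 0.03 and 0.1 m and height (world z) of block_yellow2 between 0.03 and 0.1 m and horizontal distance between each of block_blue1, block_blue2 and pocket_blue below 0.068 m and height (world z) of block_blue1 between 0.03 and 0.1 m and height (world z) of block_blue2 between 0.03 and 0.1 m), for 0.2 s.
2. the white pocket is under the hopper, in its notch (horizontal distance between pocket_white and station below 0.012 m), for 0.2 s.
At the end, for the whole second after the job is handed in: every block lies in the pocket of its colour; the white pocket is centred under the hopper within 12 mm and the turntable is at rest; every tray stands upright (within 7 degrees) and still on the grey mat, its centre over the mat (all of step 1 and horizontal distance between pocket_white and station below 0.012 m and angle between each of tray_red, tray_yellow, tray_blue's own z axis and vertical below 0.12 rad and height (world z) of each of tray_red, tray_yellow, tray_blue below 0.012 m and linear speed of each of tray_red, tray_yellow, tray_blue below 0.03 m/s and x of tray_red in the frame of mat between -0.125 and 0.125 m and y of tray_red in the frame of mat between -0.205 and 0.205 m and x of tray_yellow in the frame of mat between -0.125 and 0.125 m and y of tray_yellow in the frame of mat between -0.205 and 0.205 m and x of tray_blue in the frame of mat between -0.125 and 0.125 m and y of tray_blue in the frame of mat between -0.205 and 0.205 m and velocity of joint carousel between -0.05 and 0.05 rad/s); the robot touches nothing.
It fails at once if the glue bottle is knocked over (angle between glue's own z axis and vertical above 0.7 rad).
It fails at once if the wax tin is knocked over (angle between wax_tin's own z axis and vertical above 0.7 rad).
Of block_red1, block_red2, block_yellow1, block_yellow2, block_blue1, block_blue2 only 3 to 6 are there at a start; the rules pass over those that are not, and their reading is None.
At some moment in a run one of tray_red, tray_yellow, tray_blue may be knocked a few centimetres aside while the robot is not near it.
Once in a run the grip may slacken for a moment while it holds something.
It also fails if it takes over 210 s, if anything falls off the work surface, if the arm or the gripper's body presses on something with over 40 N, if the wrist force passes 120 N, or if a joint passes its speed limit or range.

ROBOT

A 7-joint arm with a two-finger parallel gripper is mounted at the origin on the work surface. World frame = base frame: x ahead of the robot, y to its left, z up, the work surface at z = 0. Lengths are in m, angles in rad, forces in N, time in s.
With the tool pointing down it reaches from about 0.425 to 0.95 m from the base axis. Payload 16.7 kg.
Tool frame: the origin (TCP) lies where the fingers leave the gripper's body, on its centre line; the fingertips stand 97 mm ahead of it and the grasp point (between the pads) lies 78 mm ahead of it (manip.tips_ahead is the distance from the TCP to the fingertips, in m); z points along the fingers, y is the line along which they close (so a half turn about z gives the same grasp; the last joint's range is limited). The gripper opens to 94 mm and grips with 3 to 60 N. Pads are 16 mm wide; open, the fingers measure 119 mm over their backs; the gripper's body (75 mm by 177 mm) begins 78 mm behind the grasp point.
Start: joints at [-1.379, 0.426, 0.074, 1.606, -0.034, 1.111, -0.067], TCP at [0.226, 0.636, 0.303] pointing down, gripper open.
Joint ranges: [-2.85, 2.85], [-0.5, 2.14], [-1.23, 1.37], [0.21, 2.46], [-1.02, 4.16], [0.16, 2.05], [-2.73, 2.73]. Speed limits (rad/s): [1.89, 1.89, 2.39, 2.39, 3.01, 3.01, 3.01].

INTERFACE

Orientations are given as a rotation vector (axis times angle).
In Python, from plant import manip gives the robot as it stands. The module is installed in compiled form; this text tells all that it offers.
- The arm moves only by the tool play_rows, never from a script. Its argument "steps" is text: rows parted by semicolons, each of 7 numbers parted by spaces: the closure, from 0 (fully open) to 1 (shut), then the shift along the tool's x, y, z in mm, then the turn, a rotation vector about the tool's x, y, z in rad. In form: grip tx ty tz rx ry rz; .... A call has 1 to 12 rows; each row shifts and turns the commanded pose from where the row before left it, along the tool's axes as they then stand; what a row does not reach is not made up. A row lasts 1/8 s, in which the tool goes at most 62.5 mm and 10.7 degrees, less where a joint would pass 70% of its speed; a pose out of reach is approached as far as the arm can. A call is refused whole if a number of a shift passes 62.5 or a number of a turn 0.188, either way. A call with a gripper value outside its range is refused whole. The fingers move at their own pace and stop on an object; "squeeze" is the grip in N (left out, the last holds). Time passes only in rows, so rows that do not move let the fingers close. It gives the time, the measured TCP pose, the force, the opening and the grip force at its end, in the units of the state.
- manip.get_state(): the state, without advancing time (a new reading comes with each control period).
- manip.snapshot(name): name is "side" or "top"; returns a dict with "image" (400x640x3 uint8, red, green, blue), "camera_matrix" (3x3 intrinsics, pixels), "cam_to_world" (4x4, takes a point from camera to world coordinates). Camera axes: x right, y down, z forward; pixel columns grow to the right and rows downward; lengths in m; the calibration is good to about 2 mm. A picture is of the moment at which its call begins. There is no depth.
- manip.finish_job(): hands the job in; it is judged then, once.
The state is a dict: "time_s": time; "joint_pos": joint angles; "dq": joint speeds; "joint_torque": joint torques, N m; "ee_pos": TCP position; "ee_rot": TCP orientation; "contact_force": force on the tool from outside, world axes, zero at the start; "ft_torque": the same for the moment, N m; "grip_width": finger opening in m; "gripper_force": force on a finger pad.
Only numpy, scipy, OpenCV 4.12 (cv2) and the standard library are available. Lean on these libraries where they do the work, as an engineer would, in place of code of your own. Each camera call takes 0.05 s, during which the arm holds its last target. There are 200 camera calls.

## Working session

There is one attempt and no reset: what is moved stays moved. The work goes in short steps, Python scripts to look and compute and a tool call to move; the robot and the scene stay as the last step left them, time stands still between calls to the robot, and variables do not carry over. Pictures are saved under pics/ and viewed, at most 14 in all, crops included, and the job is handed in when it is done.

Besides the shell and the picture viewer there is one more tool, called after "Emit:" by a JSON object that holds its "name" and its "arguments", one argument or row to a line. play_rows: Moves the arm, as the interface text tells. Its arguments: {"type":"object","properties":{"steps":{"type":"string"},"squeeze":{"type":"number"}},"required":["steps"]}

```bash
mkdir -p pics; python3 - <<'E'
from plant import manip
import cv2,numpy as np
print(manip.get_state(), manip.tips_ahead)
for n in("side","top"):
    s=manip.snapshot(n); cv2.imwrite(f"pics/{n}0.png",s["image"][:,:,::-1]); print(n,s["camera_matrix"].tolist(),s["cam_to_world"].round(4).tolist())
E
```

```text
{'time_s': 0.0, 'joint_pos': array([-1.37948342,  0.42671429,  0.07386621,  1.60663252, -0.0340953 ,
        1.11077662, -0.06708761]), 'dq': array([ 0.00011326,  0.00041557, -0.00058535, -0.00079066,  0.00185056,
        0.00083916, -0.00135467]), 'joint_torque': array([-5.46688898e-04, -9.35828948e+01,  3.66656676e+00, -4.54188108e+01,
       -4.88531333e-02,  2.00807385e-02,  1.37582911e-04]), 'ee_pos': array([0.225545  , 0.63586119, 0.30197655]), 'ee_rot': array([-5.32790652e-01, -3.09596931e+00,  1.98851934e-03]), 'contact_force': array([-0.86345524, -0.13537854, -0.24506879]), 'ft_torque': array([ 0.00076085, -0.01752472, -0.05256166]), 'gripper_force': 0.0, 'grip_width': 0.09450655948220697} 0.0972
side [[509.6220024040275, 0.0, 317.58911964446474], [0.0, 509.6220024040275, 196.96717983307468], [0.0, 0.0, 1.0]] [[0.9999, -0.0017, 0.013, 0.4948], [-0.0106, -0.6882, 0.7254, -0.9842], [0.0077, -0.7255, -0.6882, 1.0518], [0.0, 0.0, 0.0, 1.0]]
top [[425.2330262518882, 0.0, 321.6438073283075], [0.0, 425.2330262518882, 203.34609110411208], [0.0, 0.0, 1.0]] [[0.0256, -0.9881, 0.1517, 0.3511], [-0.9996, -0.023, 0.0188, -0.05], [-0.0151, -0.1521, -0.9882, 1.1865], [0.0, 0.0, 0.0, 1.0]]
```

View pics/side0.png

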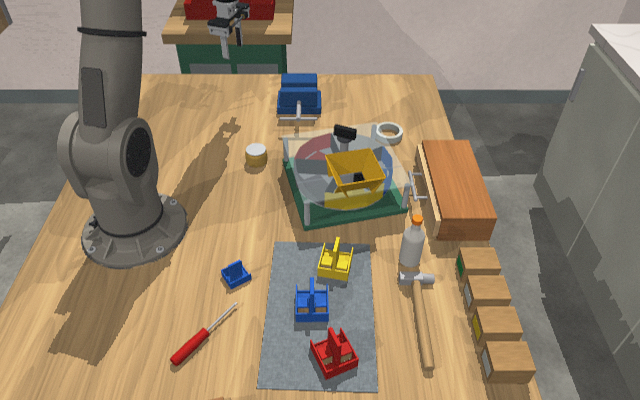

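View pics/top0.png

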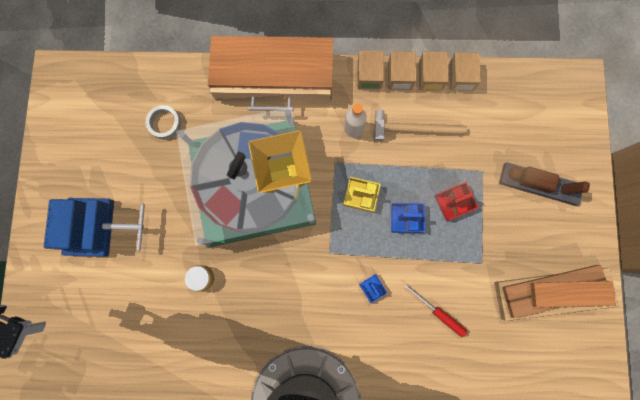

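The side view shows the mat with three trays: yellow (336,262), blue (311,302) and red (334,352). A smaller blue tray sits off the mat at (236,274). In the top view the trays are at yellow (362,195), blue (408,218) and red (457,202), and the small blue one is at (373,289). The knob is at (237,166) and the hopper at (280,160). The job's blue tray is the larger one, on the mat. I'll enlarge this area to confirm.

```bash
cat > h.py <<'E'
import cv2,numpy as np
from plant import manip
from scipy.spatial.transform import Rotation as R
def snap(n): return manip.snapshot(n)
def ray(s,u,v):
    d=np.linalg.inv(s["camera_matrix"])@[u,v,1.]; T=s["cam_to_world"]; return T[:3,3],T[:3,:3]@d
def onz(s,u,v,z):
    o,d=ray(s,u,v); return o+d*(z-o[2])/d[2]
def proj(s,p):
    T=s["cam_to_world"]; c=T[:3,:3].T@(np.array(p)-T[:3,3]); q=s["camera_matrix"]@c; return q[:2]/q[2]
def tri(s1,uv1,s2,uv2):
    o1,d1=ray(s1,*uv1);o2,d2=ray(s2,*uv2)
    t=np.linalg.lstsq(np.c_[d1,-d2],o2-o1,rcond=None)[0]; a=o1+t[0]*d1;b=o2+t[1]*d2
    return (a+b)/2,np.linalg.norm(a-b)
def crop(s,u0,v0,u1,v1,k,name):
    cv2.imwrite("pics/"+name,cv2.resize(s["image"][v0:v1,u0:u1,::-1],None,fx=k,fy=k,interpolation=cv2.INTER_CUBIC))
E
python3 - <<'E'
from h import *
s=snap("top"); t=snap("side")
crop(s,180,110,490,300,1,"a.png")
a=cv2.resize(s["image"][115:305,330:490],None,fx=4,fy=3.1,interpolation=cv2.INTER_CUBIC)
a=cv2.resize(s["image"][160:310,335:485],(400,400),interpolation=cv2.INTER_CUBIC)
b=cv2.resize(t["image"][230:390,215:375],(400,400),interpolation=cv2.INTER_CUBIC)
cv2.imwrite("pics/mat.png",np.hstack([a,b])[:,:,::-1])
a=cv2.resize(s["image"][110:260,180:330],(400,400),interpolation=cv2.INTER_CUBIC)
b=cv2.resize(t["image"][110:240,275:415],(400,371),interpolation=cv2.INTER_CUBIC);b=np.pad(b,((0,29),(0,0),(0,0)))
cv2.imwrite("pics/disp.png",np.hstack([a,b])[:,:,::-1])
E
```

```text
(no output)
```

View pics/mat.png

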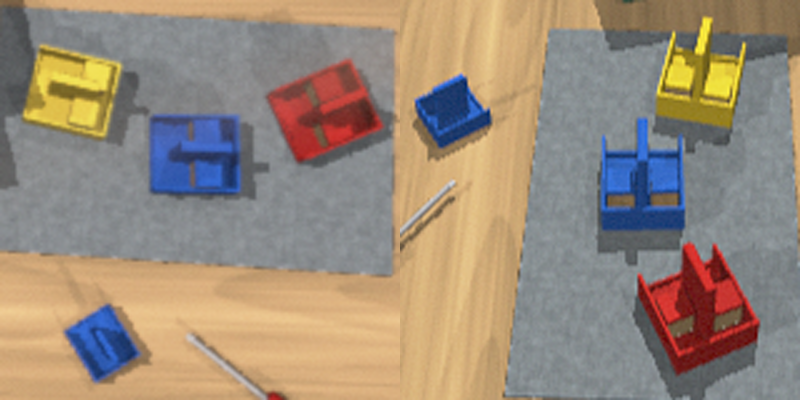

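View pics/disp.png

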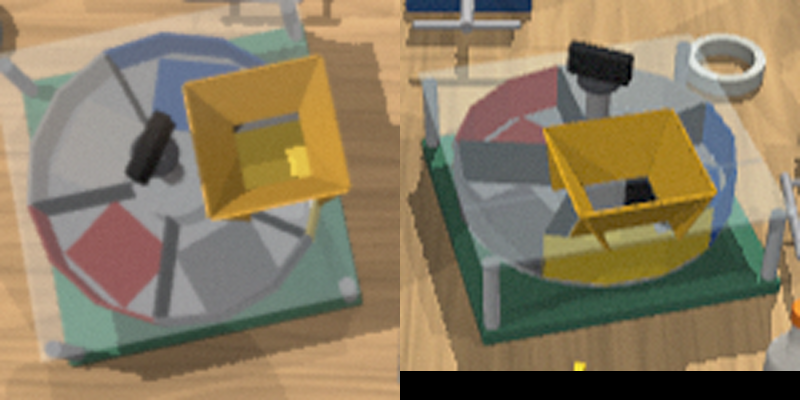

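The larger blue tray is on the mat. In the crop it is about 90 px wide against 60 px for the small one, which is off the mat and excluded. Both the blue and red trays show tan block faces in both lanes. The yellow pocket is under the hopper. I can't tell yet whether the yellow tray holds anything, so I'll zoom in on it and compute poses meanwhile.

```bash
python3 - <<'E'
from h import *
s=snap("top"); t=snap("side")
a=cv2.resize(s["image"][170:220,338:388],(400,400),interpolation=cv2.INTER_CUBIC)
b=cv2.resize(t["image"][233:283,311:361],(400,400),interpolation=cv2.INTER_CUBIC)
cv2.imwrite("pics/yel.png",np.hstack([a,b])[:,:,::-1])
for n,lo,hi in(("y",(22,120,90),(32,255,255)),("b",(105,120,40),(125,255,255)),("r",(0,130,60),(8,255,255))):
  for nm,q,zz in(("top",s,.034),("side",t,.03)):
    m=cv2.inRange(cv2.cvtColor(q["image"],cv2.COLOR_RGB2HSV),lo,hi)
    if n=='r': m|=cv2.inRange(cv2.cvtColor(q["image"],cv2.COLOR_RGB2HSV),(172,130,60),(180,255,255))
    cs=[c for c in cv2.findContours(m,0,2)[0] if cv2.contourArea(c)>120]
    for c in cs:
      (u,v),(w,h),a=cv2.minAreaRect(c); B=cv2.boxPoints(((u,v),(w,h),a))
      W=np.array([onz(q,*p,zz)[:2] for p in B]); 
      if .2<W.mean(0)[0]<.75 and -.75<W.mean(0)[1]<0: print(n,nm,round(u),round(v),W.mean(0).round(3),np.linalg.norm(np.diff(W,axis=0),axis=1).round(3),np.degrees(np.arctan2(*(W[1]-W[0])[::-1])).round(1))
E
```

```text
y top 362 194 [ 0.556 -0.137] [0.081 0.087 0.081] -12.0
y side 335 257 [ 0.558 -0.132] [0.143 0.086 0.141] 80.5
b top 373 288 [ 0.303 -0.17 ] [0.051 0.057 0.05 ] -57.1
b top 408 218 [ 0.495 -0.263] [0.09  0.079 0.089] -88.7
b side 312 299 [ 0.496 -0.261] [0.082 0.127 0.077] -0.3
b side 236 274 [ 0.306 -0.187] [0.063 0.075 0.06 ] 43.2
r top 450 322 [ 0.222 -0.372] [0.025 0.102 0.025] -40.2
r top 456 201 [ 0.543 -0.396] [0.097 0.078 0.096] -65.8
r side 189 347 [ 0.225 -0.388] [0.103 0.03  0.101] 54.3
r side 333 351 [ 0.543 -0.401] [0.091 0.112 0.085] 29.1
```

View pics/yel.png

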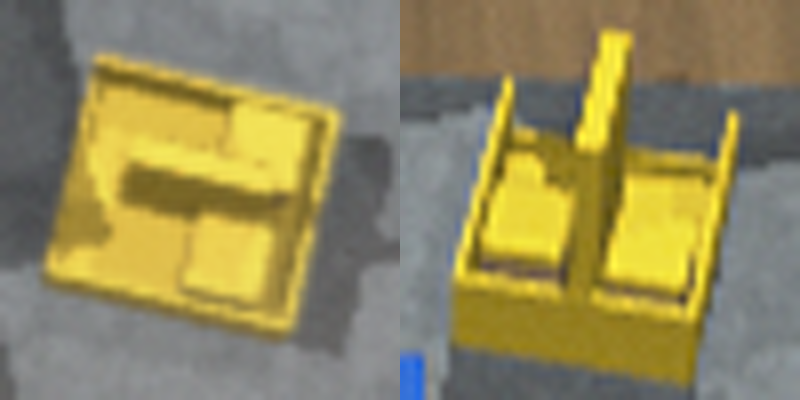

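The yellow tray also holds two blocks, standing with their yellow ends up at the far end of the lanes from the lip. So all six blocks are present. The lips face roughly +y (left in the top view). Next I'll locate the dispenser and the knob.

```bash
python3 - <<'E'
from h import *
s=snap("top"); t=snap("side")
C1=np.array([(183,85),(322,55),(350,192),(212,220)])/2.6667+[180,110]
W=np.array([onz(s,*p,.165) for p in C1]); print("rim top",W.round(3).tolist(),W.mean(0).round(4))
C2=np.array([(143,128),(280,108),(316,190),(180,215)])/2.857+[275,110]
V=np.array([onz(t,*p,.165) for p in C2]); print("rim side",V.round(3).tolist(),V.mean(0).round(4))
for w in (W,V): e=np.roll(w,-1,0)-w; print(np.linalg.norm(e,axis=1).round(3),np.degrees(np.arctan2(e[:,1],e[:,0])).round(1))
for nm,q,box,z in(("top",s,(215,140,262,190),.206),("side",t,(325,118,365,143),.206)):
    u0,v0,u1,v1=box; m=(q["image"][v0:v1,u0:u1].max(2)<50).astype(np.uint8)
    n,l,st,ce=cv2.connectedComponentsWithStats(m); i=1+st[1:,4].argmax(); c=ce[i]+[u0,v0]
    rr=cv2.minAreaRect(np.argwhere(l==i)[:,::-1].astype(np.float32)+[u0,v0] if 0 else (np.argwhere(l==i)[:,::-1]+[u0,v0]).astype(np.float32)); B=cv2.boxPoints(rr)
    P=np.array([onz(q,*p,.215) for p in B]); e=np.diff(P,axis=0)
    print("knob",nm,c.round(1),onz(q,*c,z).round(4),np.linalg.norm(e,axis=1).round(3),np.degrees(np.arctan2(e[:,1],e[:,0])).round(1)); 
for p in[(.557,-.135,.09),(.495,-.262,.09),(.543,-.398,.09)]: print(proj(s,p).round(1),proj(t,p).round(1))
for n,uv in(("glue",(357,108)),): print(n,onz(s,*uv,.16).round(3))
print("mat corners",[onz(s,*p,.004).round(3)[:2].tolist() for p in((334,163),(483,171),(482,262),(330,254))])
E
```

```text
rim top [[0.659, 0.155, 0.165], [0.69, 0.026, 0.165], [0.56, -0.004, 0.165], [0.531, 0.122, 0.165]] [0.6101 0.075  0.165 ]
rim side [[0.534, 0.12, 0.165], [0.67, 0.152, 0.165], [0.692, 0.029, 0.165], [0.565, -0.005, 0.165]] [0.6152 0.0738 0.165 ]
[0.133 0.134 0.129 0.132] [ -76.2 -167.   103.    14.6]
[0.139 0.125 0.132 0.129] [  13.   -79.7 -165.   103.8]
knob top [236.  168.6] [0.5802 0.1738 0.206 ] [0.059 0.019 0.059] [ -30.4 -122.6  149.5]
knob side [344.8 132.5] [0.5893 0.1681 0.206 ] [0.059 0.064 0.058] [  79.7  -23.4 -102.1]
[362.4 190.1] [335.9 242.1]
[411.3 214.7] [311.2 283.2]
[463.6 197.6] [333.8 334.8]
glue [ 0.754 -0.114  0.16 ]
mat corners [[0.65, -0.06], [0.636, -0.482], [0.38, -0.471], [0.392, -0.054]]
```

```bash
cat >> h.py <<'E'
import json
def down(a,tilt=0.):
    """tool down with tool x at azimuth a (deg); then tilted by tilt deg about tool y"""
    a=np.radians(a); x=np.array([np.cos(a),np.sin(a),0]); z=np.array([0,0,-1.]); y=np.cross(z,x)
    return R.from_matrix(np.c_[x,y,z])*R.from_euler('y',tilt,degrees=True)
def log():
    st=manip.get_state(); open("log.jsonl","a").write(json.dumps({k:np.asarray(v).tolist() for k,v in st.items()})+"\n"); return st
def plan(targets,grip,step=50,st=None):
    """targets: list of (pos TCP, Rotation); prints rows"""
    st=st or log(); p=np.array(st["ee_pos"]); r=R.from_rotvec(st["ee_rot"])
    for P,Q in targets:
        P=np.array(P,float); d=P-p; w=(r.inv()*Q).as_rotvec(); n=max(1,int(np.ceil(max(np.linalg.norm(d)*1000/step,np.linalg.norm(w)/.17))))
        out=[]
        for i in range(n):
            sh=np.round(r.inv().apply(P-p)*1000/(n-i),0); tw=np.round((r.inv()*Q).as_rotvec()/(n-i),2)
            out.append(" ".join(f"{v:g}" for v in [grip,*sh,*tw])); p=p+r.apply(sh/1000); r=r*R.from_rotvec(tw)
        print(n,"; ".join(out))
    return p,r
E
python3 - <<'E'
from h import *
st=log(); p=st["ee_pos"]
plan([(p+[.03,-.03,.06],down(160)),((.557,-.135,.26),down(78)),((.557,-.135,.147),down(78))],0)
E
```

```text
2 0 -19 -9 -30 -0 -0 0; 0 -19 -9 -30 -0 -0 0.01
17 0 -32 -35 6 -0 0 0.08; 0 -34 -32 6 -0 0 0.08; 0 -37 -29 6 -0 0 0.08; 0 -39 -26 6 -0 0 0.08; 0 -41 -23 6 -0 0 0.09; 0 -43 -19 6 -0 0 0.08; 0 -44 -16 6 -0 0 0.09; 0 -46 -12 6 -0 0 0.08; 0 -46 -8 6 -0 0 0.09; 0 -47 -4 6 -0 0 0.08; 0 -47 -0 6 -0 0 0.09; 0 -47 4 6 -0 0 0.08; 0 -47 8 6 -0 0 0.09; 0 -46 12 6 -0 0 0.08; 0 -44 15 6 -0 0 0.09; 0 -43 19 6 -0 0 0.08; 0 -41 23 7 -0 0 0.09
3 0 -0 -0 38 -0 0 -0; 0 -0 -0 37 -0 0 -0; 0 -0 -0 38 -0 0 -0
```

Emit:
{"name": "play_rows", "arguments": {
  "steps": "0 -19 -9 -30 0 0 0; 0 -19 -9 -30 0 0 0.01; 0 -32 -35 6 0 0 0.08; 0 -34 -32 6 0 0 0.08; 0 -37 -29 6 0 0 0.08; 0 -39 -26 6 0 0 0.08; 0 -41 -23 6 0 0 0.09; 0 -43 -19 6 0 0 0.08; 0 -44 -16 6 0 0 0.09",
  "squeeze": 50
}}

```text
time_s: 1.52
ee_pos: [0.3807, 0.3008, 0.3207]
ee_rot: [-1.414, -2.805, -0.001]
contact_force: [0.8, 0.1, 0.8]
grip_width: 0.0937
gripper_force: 0.0
```

```bash
python3 -c "
from h import *
print(log()['joint_pos'])"
```

```text
[-1.08949473  0.08910259  0.30912937  2.01341847 -0.03157998  1.04290223
 -0.12850623]
```

Emit:
{"name": "play_rows", "arguments": {
  "steps": "0 -46 -12 6 0 0 0.08; 0 -46 -8 6 0 0 0.09; 0 -47 -4 6 0 0 0.08; 0 -47 0 6 0 0 0.09; 0 -47 4 6 0 0 0.08; 0 -47 8 6 0 0 0.09; 0 -46 12 6 0 0 0.08; 0 -44 15 6 0 0 0.09; 0 -43 19 6 0 0 0.08; 0 -41 23 7 0 0 0.09"
}}

```text
time_s: 2.78
ee_pos: [0.5579, -0.1358, 0.2597]
ee_rot: [2.444, 1.973, 0.001]
contact_force: [0.7, 0.7, 0.4]
grip_width: 0.0939
gripper_force: 0.0
```

```bash
python3 - <<'E'
from h import *
st=log(); print(st['joint_pos'],st['ee_pos'],st['ee_rot'])
plan([((.557,-.135,.26),down(78)),((.557,-.135,.147),down(78))],0)
s=snap("top"); t=snap("side")
a=cv2.resize(s["image"][160:240,335:415],(400,400),interpolation=cv2.INTER_CUBIC)
b=cv2.resize(t["image"][200:280,295:375],(400,400),interpolation=cv2.INTER_CUBIC)
cv2.imwrite("pics/y2.png",np.hstack([a,b])[:,:,::-1])
E
```

```text
[-0.43455971  0.37055298  0.70799075  1.91084353 -0.29114302  0.96357213
  0.19578484] [ 0.55787063 -0.13584486  0.25965033] [2.44419165e+00 1.97334796e+00 7.54049337e-04]
1 0 1 -1 -0 0 -0 -0
3 0 -0 -0 38 0 -0 -0; 0 -0 -0 37 0 -0 -0; 0 -0 -0 38 0 -0 -0
```

View pics/y2.png

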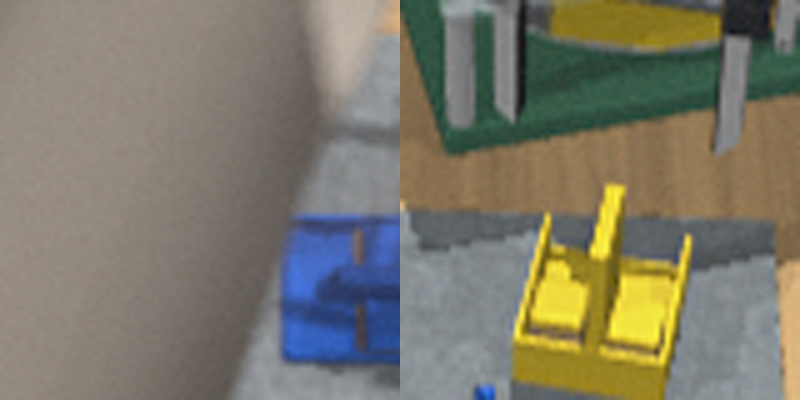

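The fingers straddle the yellow plate (plate top at about (615,190) in the crop, fingers at 510 and 730). I'll descend and grip.

Emit:
{"name": "play_rows", "arguments": {
  "steps": "0 1 -1 38 0 0 0; 0 0 0 37 0 0 0; 0 0 0 37 0 0 0; 0.5 0 0 0 0 0 0; 1 0 0 0 0 0 0; 1 0 0 0 0 0 0; 1 0 0 0 0 0 0; 1 0 0 0 0 0 0; 1 0 0 0 0 0 0; 1 0 0 0 0 0 0",
  "squeeze": 55
}}

```text
time_s: 4.12
ee_pos: [0.5565, -0.1333, 0.1477]
ee_rot: [2.442, 1.976, -0.0]
contact_force: [-0.5, -0.0, 0.4]
grip_width: 0.0274
gripper_force: 0.0
```

```bash
cat > fit.py <<'E'
from h import *
import itertools
from scipy.optimize import least_squares
# chain: Rz(s1 q1+o) T(0,0,h) Ry(q2) Tz(a) [Rz q3] .. generic: axes z,y,z,y,z,y,z with signs
def fk(q,par,sg):
    h,a,b,c,o1,o7,ex,ez=par; M=np.eye(4)
    def rot(ax,t):
        T=np.eye(4); T[:3,:3]=R.from_euler(ax,t).as_matrix(); return T
    def tr(x,z): T=np.eye(4);T[0,3]=x;T[2,3]=z;return T
    for T in(rot('z',sg[0]*q[0]+o1),tr(0,h),rot('y',sg[1]*q[1]),rot('z',sg[2]*q[2]),tr(ex,a),rot('y',sg[3]*q[3]),tr(-ex,b),rot('z',sg[4]*q[4]),rot('y',sg[5]*q[5]),tr(ez,c),rot('z',sg[6]*q[6]+o7)): M=M@T
    return M
def load(): return [json.loads(l) for l in open("log.jsonl")]
def res(par,D,sg):
    o=[]
    for d in D:
        M=fk(d["joint_pos"],par,sg); o+=list(M[:3,3]-d["ee_pos"]); o+=list(.3*(R.from_matrix(M[:3,:3]).inv()*R.from_rotvec(d["ee_rot"])).as_rotvec())
    return np.array(o)
E
python3 - <<'E'
from fit import *
st=log(); print(st['ee_pos'],st['ee_rot'],st['grip_width'],st['gripper_force'])
D=load(); best=[]
for s1,s3,s5,s7 in itertools.product((1,-1),repeat=4):
  for o1,o7 in itertools.product((0,3.14,1.57,-1.57),repeat=2):
    sg=(s1,1,s3,1,s5,1,s7)
    f=least_squares(res,[.35,.4,.4,.2,o1,o7,0,0],args=(D,sg),max_nfev=40); best.append((f.cost,sg,f.x))
best.sort(key=lambda b:b[0])
for b in best[:4]: print(b[0],b[1],b[2].round(4))
json.dump([best[0][1],best[0][2].tolist()],open("fit.json","w"))
E
```

```text
[ 0.55654114 -0.13334203  0.14770747] [ 2.44209750e+00  1.97626561e+00 -5.29758463e-05] 0.027417580589207565 0.0
0.00014684962190611336 (-1, 1, -1, 1, -1, 1, -1) [ 3.5807  0.5494  0.4542  3.5804 -0.1015  1.4693  0.0078 -0.0324]
0.00014684962190612938 (-1, 1, -1, 1, -1, 1, -1) [ 3.5807  0.5494  0.4542  3.5804 -0.1015  1.4693  0.0078 -0.0324]
0.0001468496219062685 (-1, 1, -1, 1, -1, 1, -1) [ 3.5807  0.5494  0.4542  3.5804 -0.1015  1.4693  0.0078 -0.0324]
0.00014684962190630448 (-1, 1, -1, 1, -1, 1, -1) [ 3.5807  0.5494  0.4542  3.5804 -0.1015 -4.8138  0.0078 -0.0324]
```

Emit:
{"name": "play_rows", "arguments": {
  "steps": "1 0 0 0 0 0 0; 1 0 0 0 0 0 0; 1 0 0 0 0 0 0; 1 0 0 0 0 0 0",
  "squeeze": 55
}}

```text
time_s: 4.62
ee_pos: [0.5565, -0.1334, 0.1477]
ee_rot: [2.442, 1.976, -0.0]
contact_force: [0.3, -0.2, -1.0]
grip_width: 0.01
gripper_force: 55.0
```

Emit:
{"name": "play_rows", "arguments": {
  "steps": "1 0 0 -30 0 0 0; 1 0 0 -50 0 0 0; 1 0 0 -50 0 0 0; 1 0 0 -50 0 0 0; 1 0 0 0 0 0.15 0; 1 0 0 0 0 0.15 0; 1 0 0 0 0 -0.15 0; 1 0 0 0 0 -0.15 0"
}}

```text
time_s: 5.62
ee_pos: [0.556, -0.1356, 0.3278]
ee_rot: [2.444, 1.969, -0.004]
contact_force: [-0.3, 0.1, -2.5]
grip_width: 0.0098
gripper_force: 55.0
```

```bash
python3 - <<'E'
from fit import *
st=log(); print(st['joint_pos'],st['ee_pos'],st['ee_rot'],st['grip_width'],st['gripper_force'])
E
```

```text
[-0.48767737  0.28812467  0.75308223  1.84481699 -0.21586793  1.09257255
  0.13049365] [ 0.55600509 -0.13562979  0.32784042] [ 2.44376094  1.96902033 -0.00446085] 0.009804167741122747 54.998427629470825
```

Emit:
{"name": "play_rows", "arguments": {
  "steps": "1 0 0 0 0 0.18 0; 1 0 0 0 0 0.18 0; 1 0 0 0 0 0 0"
}}

```text
time_s: 6.0
ee_pos: [0.5556, -0.136, 0.3272]
ee_rot: [-2.249, -1.81, -0.408]
contact_force: [-0.4, -0.7, -1.5]
grip_width: 0.0099
gripper_force: 55.0
```

```bash
python3 -c "
from h import *
print(log()['ee_rot'])"
```

```text
[-2.24947105 -1.81047213 -0.40752915]
```

Emit:
{"name": "play_rows", "arguments": {
  "steps": "1 0 0 0 0.18 0 0; 1 0 0 0 0.18 0 0; 1 0 0 0 0 0 0"
}}

```text
time_s: 6.38
ee_pos: [0.5577, -0.1324, 0.3256]
ee_rot: [-1.996, -1.73, -0.062]
contact_force: [0.2, -0.3, -2.6]
grip_width: 0.0098
gripper_force: 55.0
```

```bash
python3 - <<'E'
from fit import *
st=log(); D=load(); best=[]
for s1,s3,s5,s7 in [(-1,-1,-1,-1),(1,1,1,1)]:
  for o1,o7 in itertools.product((0,3.14,1.57,-1.57),repeat=2):
    sg=(s1,1,s3,1,s5,1,s7)
    f=least_squares(res,[.35,.5,.4,.2,o1,o7,0,0],args=(D,sg),max_nfev=100); best.append((f.cost,sg,f.x))
best.sort(key=lambda b:b[0])
for b in best[:3]: print(b[0],b[1],b[2].round(4))
print((res(best[0][2],D,best[0][1]).reshape(-1,6)*1000).round(1))
json.dump([best[0][1],best[0][2].tolist()],open("fit.json","w"))
E
```

```text
0.0004049042206687597 (-1, 1, -1, 1, -1, 1, -1) [ 0.2975  0.5317  0.4797  0.2708 -0.0989  1.474   0.0175 -0.0024]
0.0004049042206687629 (-1, 1, -1, 1, -1, 1, -1) [ 2.9750e-01  5.3170e-01  4.7970e-01  2.7080e-01 -9.8900e-02 -4.8092e+00
  1.7500e-02 -2.4000e-03]
0.0004049042206687722 (-1, 1, -1, 1, -1, 1, -1) [ 0.2975  0.5317  0.4797  0.2708 -0.0989  1.474   0.0175 -0.0024]
[[ 2.7 -0.6  3.7  0.  -0.  -0.6]
 [ 2.7 -0.6  3.7  0.  -0.  -0.6]
 [-6.9 13.7  7.8  0.   0.  -0.6]
 [-3.  -0.1 -1.9  0.   0.  -0.6]
 [-3.  -0.1 -1.9  0.   0.  -0.6]
 [-1.2 -0.1 -5.2 -0.  -0.  -0.6]
 [-5.   0.5 -0.  -0.1  0.  -0.6]
 [ 5.6 -0.5 -0.3 10.4  0.5  1.3]
 [ 0.8  1.2 -5.7 10.8 -9.4  3. ]]
```

```bash
cat > ik.py <<'E'
from fit import *
sg,par=json.load(open("fit.json"))
lo=np.array([-2.85,-.5,-1.23,.21,-1.02,.16,-2.73]);hi=np.array([2.85,2.14,1.37,2.46,4.16,2.05,2.73])
def ik(P,Q,q0s,w=.02):
    best=None
    for q0 in q0s:
        f=least_squares(lambda q:np.r_[(fk(q,par,sg)[:3,3]-P)*5,(R.from_matrix(fk(q,par,sg)[:3,:3]).inv()*Q).as_rotvec(),w*(q-(lo+hi)/2)/(hi-lo)],np.clip(q0,lo+.02,hi-.02),bounds=(lo+.01,hi-.01))
        e=np.linalg.norm(f.fun[:6]); 
        if best is None or e<best[0]: best=(e,f.x)
    return best
def pour(psi,th,lip,gz=.0635):
    """TCP pose such that the tray lip (x=.043,z=.004) is at lip, tilted th about tray y"""
    Q=down(psi,-th); # tool axes: x=tray x, z=-tray z ; grasp at tray z=gz -> TCP at gz+.078
    off=np.array([.043,0,gz+.078-.004]); return np.array(lip)-Q.apply(off),Q
E
python3 - <<'E'
from ik import *
rng=np.random.default_rng(0); q0s=[np.array(load()[-1]["joint_pos"])]+[rng.uniform(lo,hi) for _ in range(8)]
c=np.array([.612,.0745,.19])
for psi in range(0,360,30):
    d=np.array([np.cos(np.radians(psi)),np.sin(np.radians(psi)),0]); out=[]
    for th in(50,65,80):
        P,Q=pour(psi,th,c-.02*d); e,q=ik(P,Q,q0s); out.append((round(e,3),q.round(2).tolist() if th==65 else 0))
    print(psi,out)
E
```

```text
0 [(np.float64(0.06), 0), (np.float64(0.309), [-0.03, 0.92, -0.27, 1.04, -0.0, 2.04, -1.91]), (np.float64(0.537), 0)]
30 [(np.float64(0.0), 0), (np.float64(0.206), [-0.71, 1.04, 0.74, 1.04, 0.0, 2.04, -0.97]), (np.float64(0.381), 0)]
60 [(np.float64(0.0), 0), (np.float64(0.0), [-0.69, 0.91, 0.3, 1.17, 0.48, 1.97, -0.94]), (np.float64(0.0), 0)]
90 [(np.float64(0.0), 0), (np.float64(0.0), [-0.86, 0.71, 0.26, 1.57, 0.76, 1.6, -0.88]), (np.float64(0.0), 0)]
120 [(np.float64(0.0), 0), (np.float64(0.0), [-0.85, 0.47, 0.08, 1.99, 1.15, 1.3, -0.96]), (np.float64(0.0), 0)]
150 [(np.float64(0.0), 0), (np.float64(0.0), [-0.63, 0.25, -0.11, 2.37, 1.7, 1.02, -1.08]), (np.float64(0.0), 0)]
180 [(np.float64(0.0), 0), (np.float64(0.232), [-1.65, 0.19, 1.36, 2.45, 2.76, 0.29, -1.57]), (np.float64(0.492), 0)]
210 [(np.float64(0.164), 0), (np.float64(0.084), [1.25, 0.39, -1.22, 2.45, 4.15, 0.47, -1.94]), (np.float64(0.231), 0)]
240 [(np.float64(0.043), 0), (np.float64(0.0), [1.2, 0.63, -1.08, 2.17, -1.01, 0.69, -2.56]), (np.float64(0.0), 0)]
270 [(np.float64(0.0), 0), (np.float64(0.0), [0.45, 0.6, -0.2, 1.77, -0.92, 1.45, -2.43]), (np.float64(0.0), 0)]
300 [(np.float64(0.0), 0), (np.float64(0.0), [0.34, 0.82, -0.28, 1.35, -0.6, 1.79, -2.44]), (np.float64(0.0), 0)]
330 [(np.float64(0.0), 0), (np.float64(0.059), [0.41, 1.14, -0.96, 1.03, -0.0, 2.04, -2.63]), (np.float64(0.201), 0)]
```

```bash
python3 - <<'E'
from ik import *
c=np.array([.612,.0745,.195]); psi=103; d=np.array([np.cos(np.radians(psi)),np.sin(np.radians(psi)),0]); L=c-.025*d
G=.0657
T=[((.556,-.134,.37),down(78)),(pour(psi,0,L-.03*d+[0,0,.01],G))]+[pour(psi,th,L+[0,0,.005*(th<30)],G) for th in(20,40,55,70)]
plan(T,1)
E
```

```text
3 1 5 -5 -13 -0.12 -0.12 0.02; 1 3 -4 -14 -0.12 -0.12 0.02; 1 0 -2 -15 -0.12 -0.11 0.03
3 1 42 17 9 0 -0 -0.15; 1 40 24 8 0 -0 -0.15; 1 35 29 9 0 -0 -0.14
3 1 27 -0 -1 0 -0.12 -0; 1 27 -0 -3 0 -0.11 -0; 1 26 -0 -7 0 -0.12 -0
3 1 17 -0 -0 0 -0.12 -0; 1 17 -0 -3 0 -0.11 -0; 1 17 -0 -4 0 -0.12 -0
2 1 19 -0 -3 0 -0.13 -0; 1 18 -0 -6 0 -0.13 -0
2 1 19 -0 -3 0 -0.13 -0; 1 18 -0 -6 0 -0.13 -0
```

Emit:
{"name": "play_rows", "arguments": {
  "steps": "1 5 -5 -13 -0.12 -0.12 0.02; 1 3 -4 -14 -0.12 -0.12 0.02; 1 0 -2 -15 -0.12 -0.11 0.03; 1 42 17 9 0 0 -0.15; 1 40 24 8 0 0 -0.15; 1 35 29 9 0 0 -0.14; 1 0 0 0 0 0 0"
}}

```text
time_s: 7.25
ee_pos: [0.6343, -0.0185, 0.3468]
ee_rot: [1.949, 2.459, 0.015]
contact_force: [-0.1, -0.8, -1.5]
grip_width: 0.01
gripper_force: 55.0
```

```bash
python3 - <<'E'
from ik import *
c=np.array([.612,.0745,.195]); psi=103; d=np.array([np.cos(np.radians(psi)),np.sin(np.radians(psi)),0]); L=c-.025*d
G=.0657
st=log(); print(st["grip_width"],st["joint_pos"].round(2),R.from_rotvec(st["ee_rot"]).as_matrix().round(3).tolist())
plan([pour(psi,th,L+[0,0,.005*(th<30)],G) for th in(0,20,40,55,70)],1)
s=snap("top"); t=snap("side")
a=cv2.resize(s["image"][90:250,200:360],(400,400),interpolation=cv2.INTER_CUBIC)
b=cv2.resize(t["image"][80:240,280:440],(400,400),interpolation=cv2.INTER_CUBIC)
cv2.imwrite("pics/y3.png",np.hstack([a,b])[:,:,::-1])
E
```

```text
0.009993183809690206 [-0.54  0.36  0.62  1.68 -0.23  1.16  0.37] [[-0.228, 0.974, 0.009], [0.974, 0.228, 0.005], [0.003, 0.01, -1.0]]
1 1 28 -1 7 0.01 -0 0
3 1 17 0 -2 0 -0.12 0; 1 16 0 -4 0 -0.12 0; 1 16 0 -6 0 -0.11 0
3 1 17 0 -0 0 -0.12 0; 1 17 0 -3 0 -0.12 0; 1 17 1 -4 0 -0.11 0
2 1 19 -0 -3 0 -0.13 0; 1 18 -0 -6 0 -0.13 0
2 1 19 -0 -3 0 -0.13 0; 1 18 -0 -6 0 -0.13 0
```

View pics/y3.png

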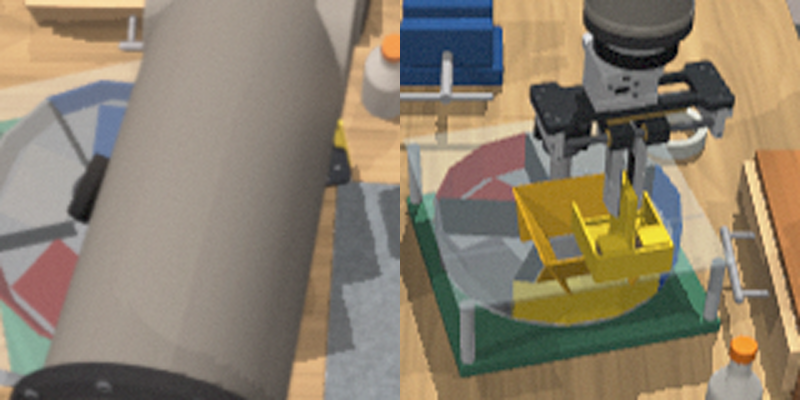

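The side crop shows the tray over the hopper's near side (580–670, 200–280), with both blocks in it and the lip pointing away. I'll pour.

Emit:
{"name": "play_rows", "arguments": {
  "steps": "1 28 -1 7 0.01 0 0; 1 17 0 -2 0 -0.12 0; 1 16 0 -4 0 -0.12 0; 1 16 0 -6 0 -0.11 0; 1 17 0 0 0 -0.12 0; 1 17 0 -3 0 -0.12 0; 1 17 0 -4 0 -0.11 0; 1 19 0 -3 0 -0.13 0; 1 18 0 -6 0 -0.13 0; 1 0 0 0 0 0 0; 1 0 0 0 0 0 0; 1 0 0 0 0 0 0"
}}

```text
time_s: 8.85
ee_pos: [0.597, 0.132, 0.3121]
ee_rot: [1.431, 1.791, -0.74]
contact_force: [-0.3, -0.3, -0.7]
grip_width: 0.0098
gripper_force: 55.0
```

```bash
python3 - <<'E'
from ik import *
c=np.array([.612,.0745,.195]); psi=103; d=np.array([np.cos(np.radians(psi)),np.sin(np.radians(psi)),0]); L=c-.025*d
G=.0657
st=log(); print(st["grip_width"],st["joint_pos"].round(2),R.from_rotvec(st["ee_rot"]).as_matrix().round(3).tolist())
plan([pour(psi,th,L+[0,0,.005*(th<30)],G) for th in(55,72)],1)
s=snap("top"); t=snap("side")
b=cv2.resize(t["image"][80:240,280:440],(400,400),interpolation=cv2.INTER_CUBIC)
cv2.imwrite("pics/y4.png",b[:,:,::-1])
E
```

```text
0.009799732223062855 [-1.23  0.62  0.81  1.79  0.51  1.21 -0.5 ] [[-0.128, 0.975, 0.179], [0.565, 0.22, -0.795], [-0.815, -0.001, -0.579]]
1 1 5 2 -3 -0 -0.01 -0
2 1 21 -0 -3 -0 -0.15 -0; 1 20 -0 -7 -0.01 -0.14 -0
```

View pics/y4.png

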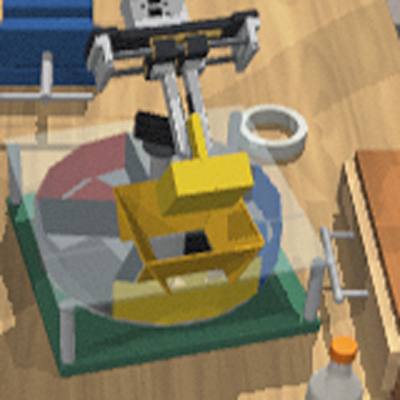

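The tray is tilted to about 55° with its underside visible. I'll tilt to 72° so both lanes empty, then add a small shake.

Emit:
{"name": "play_rows", "arguments": {
  "steps": "1 22 0 -5 0 -0.15 0; 1 20 0 -7 0 -0.15 0; 1 0 0 0 0 0 0; 1 0 0 0 0 0 0; 1 -8 0 0 0 0 0; 1 8 0 0 0 0 0; 1 0 0 0 0 0 0; 1 0 0 0 0 0 0"
}}

```text
time_s: 9.95
ee_pos: [0.5895, 0.1648, 0.2811]
ee_rot: [1.241, 1.56, -0.905]
contact_force: [-0.2, -0.7, -1.3]
grip_width: 0.0096
gripper_force: 55.0
```

```bash
python3 - <<'E'
from ik import *
c=np.array([.612,.0745,.195]); psi=103; d=np.array([np.cos(np.radians(psi)),np.sin(np.radians(psi)),0]); L=c-.025*d
G=.0657
st=log(); print(st["grip_width"],st["joint_pos"].round(2),st["ee_pos"])
plan([pour(psi,th,L-.03*d+[0,0,.03],G) for th in(40,10)]+[((.600,-.10,.33),down(85)),((.560,-.135,.31),down(78))],1)
E
```

```text
0.009621456244855834 [-1.31  0.84  0.83  1.78  0.6   1.3  -0.63] [0.58950075 0.16478547 0.28109936]
4 1 -26 0 16 -0 0.14 0; 1 -28 1 12 -0 0.14 0; 1 -29 0 8 -0 0.14 0; 1 -29 1 3 -0 0.14 0
4 1 -16 -0 10 -0 0.13 -0; 1 -17 -0 8 -0 0.13 -0; 1 -18 -0 6 -0 0.13 -0; 1 -19 -0 3 -0 0.13 -0
3 1 -29 -17 19 0.01 0.06 0.1; 1 -31 -14 17 0.01 0.06 0.11; 1 -33 -10 15 0 0.06 0.1
2 1 -19 -18 10 0 -0 0.06; 1 -21 -17 9 0 -0 0.06
```

Emit:
{"name": "play_rows", "arguments": {
  "steps": "1 -26 0 8 0 0.14 0; 1 -28 0 8 0 0.14 0; 1 -29 0 8 0 0.14 0; 1 -29 0 3 0 0.14 0; 1 -16 0 10 0 0.13 0; 1 -17 0 8 0 0.13 0; 1 -18 0 6 0 0.13 0; 1 -19 0 3 0 0.13 0"
}}

```text
time_s: 10.95
ee_pos: [0.6241, 0.0132, 0.3745]
ee_rot: [1.873, 2.349, -0.164]
contact_force: [0.1, 1.2, -2.1]
grip_width: 0.0096
gripper_force: 55.0
```

Emit:
{"name": "play_rows", "arguments": {
  "steps": "1 -29 -17 19 0.01 0.06 0.1; 1 -31 -14 17 0.01 0.06 0.11; 1 -33 -10 15 0 0.06 0.1; 1 -20 -18 10 0 0 0.06; 1 -21 -17 9 0 0 0.06; 1 0 0 0 0 0 0"
}}

```text
time_s: 11.7
ee_pos: [0.5541, -0.1275, 0.3143]
ee_rot: [-2.441, -1.975, -0.007]
contact_force: [-0.2, -0.4, -0.9]
grip_width: 0.0098
gripper_force: 55.0
```

```bash
python3 - <<'E'
from ik import *
st=log(); print(st["grip_width"],st["joint_pos"].round(2),st["ee_pos"])
plan([((.557,-.135,.18),down(78)),((.557,-.135,.1485),down(78))],1)
s=snap("top"); t=snap("side")
a=cv2.resize(s["image"][90:250,200:360],(400,400),interpolation=cv2.INTER_CUBIC)
b=cv2.resize(t["image"][110:310,260:460],(400,400),interpolation=cv2.INTER_CUBIC)
cv2.imwrite("pics/y5.png",np.hstack([a,b])[:,:,::-1])
E
```

```text
0.009834333269828004 [-0.51  0.3   0.77  1.87 -0.24  1.07  0.15] [ 0.55409964 -0.12749584  0.31431345]
3 1 -2 1 45 0 -0 -0; 1 -3 2 45 0 -0 -0; 1 -2 1 44 0 -0 -0
1 1 -0 0 32 0 -0 -0
```

View pics/y5.png

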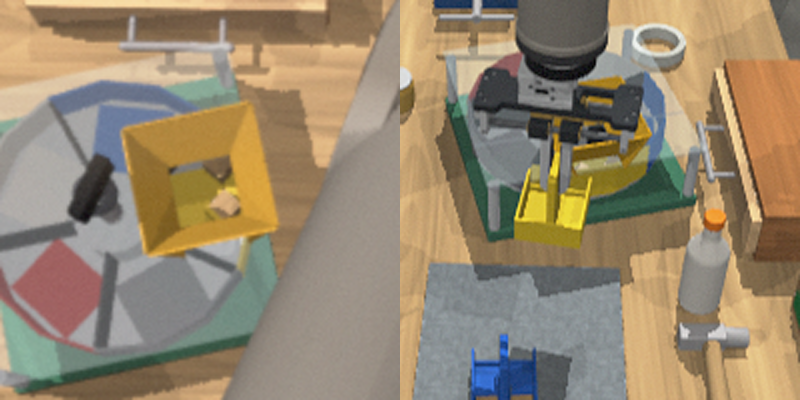

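Both blocks show through the throat, at (225,205) and (215,165), and the yellow tray is empty. I'll set it down and go to the knob.

Emit:
{"name": "play_rows", "arguments": {
  "steps": "1 -2 1 45 0 0 0; 1 -3 2 45 0 0 0; 1 -2 1 45 0 0 0; 1 0 0 15 0 0 0; 1 0 0 14 0 0 0; 1 0 0 1 0 0 0; 0.6 0 0 0 0 0 0; 0.2 0 0 0 0 0 0; 0 0 0 0 0 0 0; 0 0 0 0 0 0 0; 0 0 0 -20 0 0 0; 0 0 0 -50 0 0 0"
}}

```text
time_s: 13.3
ee_pos: [0.5578, -0.133, 0.2202]
ee_rot: [-2.437, -1.978, -0.004]
contact_force: [0.5, 0.4, 0.4]
grip_width: 0.0663
gripper_force: 0.0
```

```bash
python3 - <<'E'
from ik import *
st=log(); print(st["grip_width"],st["joint_pos"].round(2),st["ee_pos"])
plan([((.557,-.10,.35),down(85)),((.588,.171,.36),down(157)),((.588,.171,.290),down(157))],0)
E
```

```text
0.06634989541296528 [-0.43  0.43  0.71  1.95 -0.36  0.89  0.26] [ 0.55782807 -0.13301962  0.22015417]
3 0 11 -3 -43 -0 -0 -0.04; 0 11 -2 -43 -0 -0 -0.04; 0 11 -1 -44 -0 -0 -0.04
8 0 34 1 -1 0 -0 -0.16; 0 34 6 -1 0 -0 -0.16; 0 32 12 -1 0 -0 -0.16; 0 30 16 -1 0 -0 -0.16; 0 27 21 -1 0 -0 -0.15; 0 23 25 -1 0 -0 -0.16; 0 19 28 -1 0 -0 -0.15; 0 15 31 -2 0 -0 -0.16
2 0 -0 -0 35 0 -0 0; 0 -0 -1 35 0 -0 0
```

Emit:
{"name": "play_rows", "arguments": {
  "steps": "0 11 -3 -43 0 0 -0.04; 0 11 -2 -43 0 0 -0.04; 0 11 -1 -44 0 0 -0.04; 0 34 1 -1 0 0 -0.16; 0 34 6 -1 0 0 -0.16; 0 32 12 -1 0 0 -0.16; 0 30 16 -1 0 0 -0.16; 0 27 21 -1 0 0 -0.15; 0 23 25 -1 0 0 -0.16; 0 19 28 -1 0 0 -0.15; 0 15 31 -2 0 0 -0.16; 0 0 0 0 0 0 0"
}}

```text
time_s: 14.8
ee_pos: [0.5878, 0.1739, 0.3611]
ee_rot: [0.612, 3.078, 0.008]
contact_force: [0.0, -1.1, 0.6]
grip_width: 0.0937
gripper_force: 0.0
```

```bash
python3 - <<'E'
from ik import *
st=log(); print(st["grip_width"],st["joint_pos"].round(2),st["ee_pos"])
plan([((.588,.171,.29),down(157))],0)
t=snap("side")
cv2.imwrite("pics/k1.png",cv2.resize(t["image"][80:380,230:430],None,fx=2,fy=2,interpolation=cv2.INTER_CUBIC)[:,:,::-1])
E
```

```text
0.0937308157856864 [-0.73  0.29  0.43  1.7  -0.13  1.17  0.91] [0.58782151 0.17387352 0.36113097]
2 0 -1 -1 36 0 0 0; 0 -0 -2 35 0.01 0 0.01
```

View pics/k1.png

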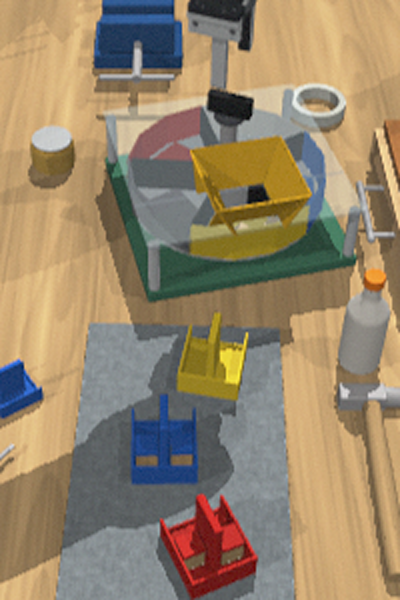

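The yellow tray (212,370) stands upright and empty, and the blue and red trays haven't moved. The knob (230,105) is under the gripper. I'll descend, pinch it and twist clockwise 72° to bring the blue pocket under.

Emit:
{"name": "play_rows", "arguments": {
  "steps": "0 0 -2 38 0 0 0; 0 0 -1 37 0 0 0; 0.5 0 0 0 0 0 0; 1 0 0 0 0 0 0; 1 0 0 0 0 0 0; 1 0 0 0 0 0 0; 1 0 0 0 0 0 0; 1 0 0 0 0 0 0; 1 0 0 0 0 0 0; 1 0 0 0 0 0 0",
  "squeeze": 40
}}

```text
time_s: 16.1
ee_pos: [0.5878, 0.1712, 0.2853]
ee_rot: [0.617, 3.076, 0.012]
contact_force: [7.1, 10.6, -6.2]
grip_width: 0.0214
gripper_force: 40.0
```

Emit:
{"name": "play_rows", "arguments": {
  "steps": "1 0 0 0 0 0 0; 1 0 0 0 0 0 0; 1 0 0 0 0 0 0.157; 1 0 0 0 0 0 0.157; 1 0 0 0 0 0 0.157; 1 0 0 0 0 0 0.157; 1 0 0 0 0 0 0.157; 1 0 0 0 0 0 0.157; 1 0 0 0 0 0 0.157; 1 0 0 0 0 0 0.157; 1 0 0 0 0 0 0; 1 0 0 0 0 0 0"
}}

```text
time_s: 17.6
ee_pos: [0.5874, 0.1709, 0.2852]
ee_rot: [-2.309, -2.129, -0.012]
contact_force: [3.6, 7.7, -1.8]
grip_width: 0.0209
gripper_force: 40.0
```

```bash
python3 - <<'E'
from ik import *
st=log(); print(st["grip_width"],st["gripper_force"],st["joint_pos"].round(2),st["ee_pos"],st["contact_force"],st["ft_torque"])
M=R.from_rotvec(st["ee_rot"]).as_matrix(); print(np.degrees(np.arctan2(M[1,0],M[0,0])))
E
```

```text
0.020893745954174724 40.00163376331329 [-0.91  0.4   0.69  1.8  -0.3   1.03 -0.19] [0.58740554 0.17089392 0.2851514 ] [ 3.62207686  7.68973875 -1.84861956] [ 1.96969026 -0.60786275 -0.01188608]
85.34280323184043
```

Emit:
{"name": "play_rows", "arguments": {
  "steps": "0.4 0 0 0 0 0 0; 0 0 0 0 0 0 0; 0 0 0 0 0 0 0; 0 0 0 0 0 0 0; 0 0 0 -40 0 0 0; 0 0 0 -40 0 0 0; 0 -20 -50 0 0 0 0; 0 -20 -50 0 0 0 0; 0 -20 -50 0 0 0 0; 0 0 0 0 0 0 0"
}}

```text
time_s: 18.85
ee_pos: [0.4299, 0.1201, 0.3648]
ee_rot: [-2.307, -2.126, -0.013]
contact_force: [0.6, -0.8, -0.3]
grip_width: 0.0941
gripper_force: 0.0
```

```bash
python3 - <<'E'
from ik import *
st=log(); print(st["joint_pos"].round(2),st["ee_pos"])
s=snap("top"); t=snap("side")
a=cv2.resize(s["image"][100:260,180:340],(400,400),interpolation=cv2.INTER_CUBIC)
b=cv2.resize(t["image"][90:250,270:430],(400,400),interpolation=cv2.INTER_CUBIC)
cv2.imwrite("pics/k2.png",np.hstack([a,b])[:,:,::-1])
E
```

```text
[-1.16 -0.07  0.73  2.05  0.04  1.14 -0.53] [0.42992213 0.12008868 0.3647587 ]
```

View pics/k2.png

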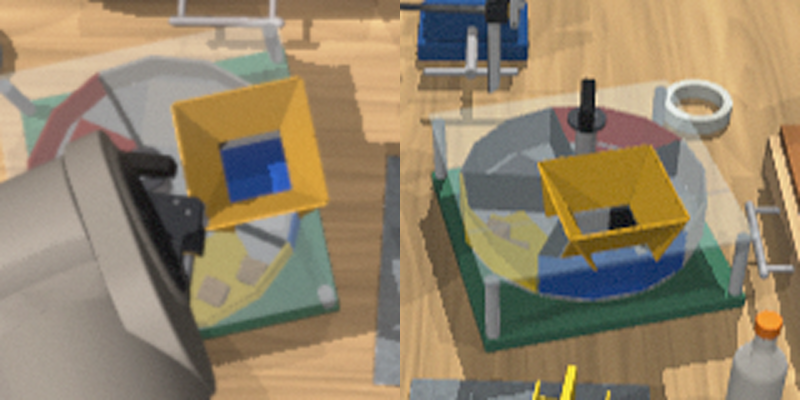

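The blue pocket is now under the hopper, and both yellow blocks lie in the yellow pocket at (213,291) and (250,271). Next I'll recheck the tray poses and plan the move to the blue tray.

```bash
cat > trays.py <<'E'
from ik import *
def trays(cams=("top","side")):
  out={}
  for nm in cams:
    q=snap(nm); zz=.034 if nm=="top" else .03; H=cv2.cvtColor(q["image"],cv2.COLOR_RGB2HSV)
    for n,lo_,hi_ in(("y",(22,120,70),(32,255,255)),("b",(105,120,30),(125,255,255)),("r",(0,130,40),(8,255,255))):
      m=cv2.inRange(H,lo_,hi_)
      if n=='r': m|=cv2.inRange(H,(172,130,40),(180,255,255))
      m=cv2.morphologyEx(m,cv2.MORPH_CLOSE,np.ones((3,3)))
      for c in cv2.findContours(m,0,2)[0]:
        if cv2.contourArea(c)<120: continue
        (u,v),(w,h),a=cv2.minAreaRect(c); W=np.array([onz(q,*p,zz)[:2] for p in cv2.boxPoints(((u,v),(w,h),a))])
        e=np.diff(W,axis=0); l=np.linalg.norm(e,axis=1)
        M=W.mean(0)
        if .37<M[0]<.66 and -.5<M[1]<-.04: print(n,nm,M.round(3),l[:2].round(3),np.degrees(np.arctan2(e[:2,1],e[:2,0])).round(0))
E
python3 - <<'E'
from trays import *
trays()
plan([((.48,-.05,.30),down(90)),((.495,-.262,.25),down(91)),((.495,-.262,.147),down(91))],0)
E
```

```text
y top [ 0.559 -0.134] [0.082 0.087] [ -11. -102.]
b top [ 0.495 -0.263] [0.09  0.079] [-89. 179.]
r top [ 0.543 -0.396] [0.097 0.078] [ -65. -158.]
y side [ 0.56 -0.13] [0.142 0.086] [ 81. -14.]
b side [ 0.496 -0.261] [0.082 0.127] [ -0. -91.]
r side [ 0.543 -0.401] [0.091 0.112] [ 29. -69.]
4 0 -42 15 16 0 -0 -0.02; 0 -42 14 16 0 -0 -0.02; 0 -42 14 16 0 -0 -0.02; 0 -43 13 16 0 -0 -0.02
5 0 -42 3 10 0 -0 -0; 0 -43 3 10 0 -0 -0.01; 0 -42 3 10 0 -0 -0; 0 -43 2 10 0 -0 -0.01; 0 -42 2 9 0 -0 -0
3 0 -0 -0 34 0 -0 -0; 0 -0 -0 35 0 -0 -0; 0 -1 -0 34 0 -0 -0
```

Emit:
{"name": "play_rows", "arguments": {
  "steps": "0 -42 15 16 0 0 -0.02; 0 -42 14 16 0 0 -0.02; 0 -42 14 16 0 0 -0.02; 0 -43 13 16 0 0 -0.02; 0 -42 3 10 0 0 0; 0 -43 3 10 0 0 -0.01; 0 -42 3 10 0 0 0; 0 -43 2 10 0 0 -0.01; 0 -42 2 9 0 0 0; 0 0 0 0 0 0 0"
}}

```text
time_s: 20.3
ee_pos: [0.4934, -0.2659, 0.2485]
ee_rot: [-2.208, -2.235, -0.001]
contact_force: [0.6, 0.1, -0.5]
grip_width: 0.0943
gripper_force: 0.0
```

```bash
python3 - <<'E'
from trays import *
trays(("side",))
plan([((.495,-.262,.147),down(91))],0)
E
```

```text
y side [ 0.558 -0.143] [0.115 0.085] [ 81. -14.]
b side [ 0.496 -0.261] [0.082 0.127] [ -0. -91.]
r side [ 0.543 -0.401] [0.091 0.112] [ 29. -69.]
3 0 1 0 34 0 -0 -0; 0 0 1 34 0 -0 -0; 0 1 0 34 0 -0 -0
```

Emit:
{"name": "play_rows", "arguments": {
  "steps": "0 2 1 34 0 0 0; 0 1 0 34 0 0 0; 0 1 0 34 0 0 0; 0.5 0 0 0 0 0 0; 1 0 0 0 0 0 0; 1 0 0 0 0 0 0; 1 0 0 0 0 0 0; 1 0 0 0 0 0 0; 1 0 0 0 0 0 0; 1 0 0 0 0 0 0; 1 0 0 0 0 0 0; 1 0 0 0 0 0 0",
  "squeeze": 55
}}

```text
time_s: 21.85
ee_pos: [0.4951, -0.2575, 0.1479]
ee_rot: [-2.202, -2.24, -0.008]
contact_force: [-0.9, 2.2, 4.4]
grip_width: 0.0098
gripper_force: 55.0
```

Emit:
{"name": "play_rows", "arguments": {
  "steps": "1 0 0 0 0 0 0; 1 0 0 0 0 0 0; 1 0 0 -30 0 0 0; 1 0 0 -50 0 0 0; 1 0 0 -50 0 0 0; 1 0 0 -50 0 0 0; 1 0 0 -40 0 0 0; 1 0 0 0 0 0 0"
}}

```text
time_s: 22.85
ee_pos: [0.4952, -0.2589, 0.3702]
ee_rot: [2.2, 2.239, 0.013]
contact_force: [0.1, 0.7, -2.0]
grip_width: 0.0099
gripper_force: 55.0
```

```bash
cat > pp.py <<'E'
from ik import *
c=np.array([.612,.0745,.195]); psi=103; d=np.array([np.cos(np.radians(psi)),np.sin(np.radians(psi)),0]); L=c-.025*d
def go(G,pre):
    st=log(); print(st["grip_width"],st["gripper_force"],st["joint_pos"].round(2),st["ee_pos"])
    plan(pre+[pour(psi,0,L-.05*d+[0,0,.01],G)]+[pour(psi,th,L+[0,0,.005*(th<30)],G) for th in(20,45,72)],1)
E
python3 - <<'E'
from pp import *
go(.0657,[((.56,-.17,.36),down(95))])
E
```

```text
0.009886689057866601 54.99489068984985 [-0.46  0.27  1.02  1.83 -0.25  1.18  0.65] [ 0.49517452 -0.25885166  0.37023948]
3 1 29 22 4 0 -0 -0.02; 1 29 23 4 0 -0 -0.02; 1 28 23 3 0.01 -0 -0.03
4 1 31 22 4 -0 -0 -0.03; 1 30 23 4 -0 -0 -0.04; 1 29 25 4 -0 -0 -0.03; 1 28 26 4 -0 -0 -0.04
3 1 33 -0 -0 -0 -0.12 0; 1 33 -0 -5 -0 -0.12 0; 1 33 -0 -8 -0 -0.11 0
3 1 21 -0 -0 -0 -0.15 0; 1 21 -0 -3 -0 -0.14 0; 1 21 -0 -7 -0 -0.15 0
3 1 23 -0 -1 -0 -0.16 0; 1 22 -0 -5 -0 -0.16 0; 1 21 -0 -9 0 -0.15 0
```

Emit:
{"name": "play_rows", "arguments": {
  "steps": "1 29 22 4 0 0 -0.02; 1 29 23 4 0 0 -0.02; 1 28 23 3 0.01 0 -0.03; 1 31 22 4 0 0 -0.03; 1 30 23 4 0 0 -0.04; 1 29 25 4 0 0 -0.03; 1 28 26 4 0 0 -0.04; 1 0 0 0 0 0 0"
}}

```text
time_s: 23.85
ee_pos: [0.64, -0.0352, 0.3403]
ee_rot: [-1.942, -2.459, 0.003]
contact_force: [-1.5, -0.3, -1.4]
grip_width: 0.0097
gripper_force: 55.0
```

```bash
python3 - <<'E'
from pp import *
go(.0657,[])
E
```

```text
0.009708079160082617 54.99475657939911 [-0.66  0.45  0.85  1.67 -0.36  1.19  0.52] [ 0.63996658 -0.03520015  0.34030811]
1 1 -5 -3 -4 -0.01 -0 0.01
3 1 34 0 -0 0 -0.12 -0; 1 33 0 -5 0 -0.12 -0; 1 32 0 -8 0 -0.11 -0
3 1 22 -0 -0 0 -0.15 -0; 1 21 -0 -3 0 -0.15 -0; 1 21 -0 -7 0 -0.14 -0
3 1 23 -0 -1 -0 -0.16 -0; 1 22 -0 -5 -0 -0.16 -0; 1 21 -1 -9 -0 -0.15 -0
```

Emit:
{"name": "play_rows", "arguments": {
  "steps": "1 0 -3 -5 0 0 0; 1 33 0 -1 0 -0.12 0; 1 31 0 -5 0 -0.12 0; 1 30 0 -8 0 -0.11 0; 1 21 0 0 0 -0.15 0; 1 21 0 -3 0 -0.15 0; 1 21 0 -7 0 -0.14 0; 1 0 0 0 0 0 0; 1 23 0 -1 0 -0.16 0; 1 22 0 -5 0 -0.16 0; 1 21 0 -9 0 -0.15 0; 1 0 0 0 0 0 0"
}}

```text
time_s: 25.35
ee_pos: [0.5881, 0.1631, 0.2808]
ee_rot: [1.232, 1.564, -0.908]
contact_force: [-0.1, -0.5, -0.3]
grip_width: 0.0101
gripper_force: 55.0
```

Emit:
{"name": "play_rows", "arguments": {
  "steps": "1 0 0 0 0 0 0; 1 0 0 0 0 0 0; 1 -8 0 0 0 0 0; 1 8 0 0 0 0 0; 1 0 0 0 0 0 0; 1 0 0 0 0 0 0"
}}

```text
time_s: 26.1
ee_pos: [0.5882, 0.1618, 0.283]
ee_rot: [1.238, 1.563, -0.905]
contact_force: [0.2, -0.1, -1.5]
grip_width: 0.0096
gripper_force: 55.0
```

```bash
cat > back.py <<'E'
from pp import *
def back(dst,az):
    st=log(); print(st["grip_width"],st["gripper_force"],st["joint_pos"].round(2),st["ee_pos"],(R.from_rotvec(st["ee_rot"]).as_matrix()[2]).round(2))
    plan([pour(psi,th,L-.03*d+[0,0,.03],.0657) for th in(40,10)]+[((.59,-.11,.36),down((az+103)/2)),((dst[0],dst[1],.33),down(az))],1)
E
python3 - <<'E'
from back import *
back((.495,-.259),91)
E
```

```text
0.009563169821314577 54.99525189399719 [-1.46  1.05  1.16  1.79  0.32  1.14 -0.37] [0.58816455 0.16182055 0.28299676] [-0.95 -0.01 -0.31]
4 1 -25 1 15 -0 0.14 0; 1 -27 1 11 -0 0.14 0; 1 -28 1 8 -0 0.14 0; 1 -30 0 4 -0 0.14 0
4 1 -16 -0 10 -0 0.13 0; 1 -17 -0 8 -0 0.13 0; 1 -18 -0 5 -0 0.13 0; 1 -18 -0 3 -0.01 0.13 0
3 1 -33 -21 9 0 0.06 0.04; 1 -34 -20 7 0.01 0.06 0.03; 1 -35 -18 6 0 0.05 0.04
4 1 -34 -28 7 0 0 0.03; 1 -35 -27 8 0 0 0.02; 1 -36 -27 7 0 0 0.03; 1 -36 -25 8 0 0 0.02
```

Emit:
{"name": "play_rows", "arguments": {
  "steps": "1 -25 0 8 0 0.14 0; 1 -27 0 8 0 0.14 0; 1 -28 0 8 0 0.14 0; 1 -30 0 4 0 0.14 0; 1 -16 0 10 0 0.13 0; 1 -17 0 8 0 0.13 0; 1 -18 0 5 0 0.13 0; 1 -18 0 3 0 0.13 0"
}}

```text
time_s: 27.1
ee_pos: [0.6232, 0.0114, 0.3745]
ee_rot: [1.87, 2.354, -0.166]
contact_force: [0.1, 0.5, -2.2]
grip_width: 0.0093
gripper_force: 55.0
```

Emit:
{"name": "play_rows", "arguments": {
  "steps": "1 -33 -21 9 0 0.06 0.04; 1 -34 -20 7 0.01 0.06 0.03; 1 -35 -18 6 0 0.05 0.04; 1 -34 -28 7 0 0 0.03; 1 -35 -27 8 0 0 0.02; 1 -36 -27 7 0 0 0.03; 1 -36 -25 8 0 0 0.02; 1 0 0 0 0 0 0"
}}

```text
time_s: 28.1
ee_pos: [0.4864, -0.2532, 0.3352]
ee_rot: [2.209, 2.234, -0.014]
contact_force: [1.5, 0.1, -0.6]
grip_width: 0.0096
gripper_force: 55.0
```

```bash
python3 - <<'E'
from trays import *
st=log(); print(st["grip_width"],st["joint_pos"].round(2),st["ee_pos"])
plan([((.495,-.259,.18),down(91)),((.495,-.259,.1485),down(91))],1)
s=snap("top"); t=snap("side")
a=cv2.resize(s["image"][100:260,180:340],(400,400),interpolation=cv2.INTER_CUBIC)
b=cv2.resize(t["image"][160:360,250:450],(400,400),interpolation=cv2.INTER_CUBIC)
cv2.imwrite("pics/b5.png",np.hstack([a,b])[:,:,::-1])
trays()
E
```

```text
0.00964506328485459 [-0.47  0.29  1.01  1.89 -0.27  1.11  0.66] [ 0.4863893  -0.25318327  0.33523936]
4 1 -1 2 39 -0 0 -0; 1 -1 3 39 -0 0 -0; 1 -1 2 39 -0 0 -0; 1 -2 3 38 -0.01 0.01 -0.01
1 1 -0 -1 32 0 -0 0
y top [ 0.559 -0.134] [0.081 0.087] [ -11. -102.]
y side [ 0.563 -0.131] [0.142 0.081] [ 80. -15.]
b side [ 0.489 -0.084] [0.176 0.1  ] [92. -0.]
r side [ 0.543 -0.401] [0.091 0.112] [ 29. -69.]
```

View pics/b5.png

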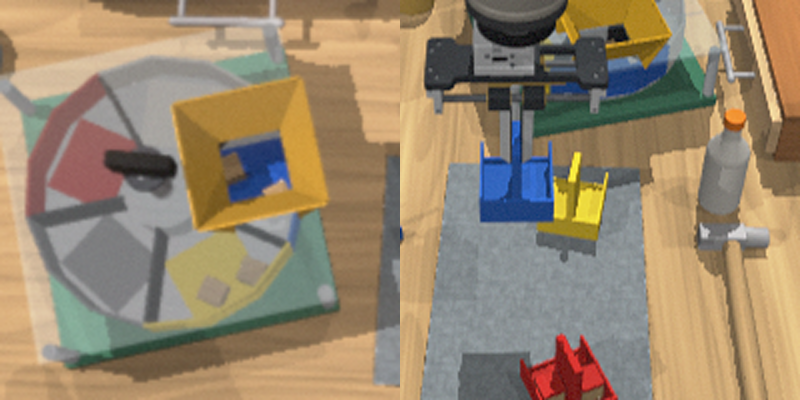

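Both blue blocks are in the blue pocket, at (232,165) and (275,188) in the top crop. I'll put the blue tray down. The knob bar is now at an azimuth of about 85°.

Emit:
{"name": "play_rows", "arguments": {
  "steps": "1 -1 2 39 0 0 0; 1 -1 3 39 0 0 0; 1 -1 2 39 0 0 0; 1 -2 3 38 -0.01 0.01 -0.01; 1 0 0 16 0 0 0; 1 0 0 15 0 0 0; 1 0 0 1 0 0 0; 0.6 0 0 0 0 0 0; 0.2 0 0 0 0 0 0; 0 0 0 0 0 0 0; 0 0 0 0 0 0 0; 0 0 0 -20 0 0 0"
}}

```text
time_s: 29.8
ee_pos: [0.4977, -0.2558, 0.1684]
ee_rot: [-2.191, -2.25, -0.008]
contact_force: [0.4, 0.0, 0.5]
grip_width: 0.0561
gripper_force: 0.0
```

```bash
python3 - <<'E'
from ik import *
st=log(); print(st["grip_width"],st["joint_pos"].round(2),st["ee_pos"],st["contact_force"])
plan([((.50,-.20,.35),down(91)),((.588,.171,.36),down(85.3)),((.588,.171,.286),down(85.3))],0)
E
```

```text
0.05609913204987262 [-0.25  0.53  0.8   2.02 -0.53  0.81  0.88] [ 0.49773674 -0.25582163  0.16835723] [0.3913668  0.01416805 0.48546234]
4 0 14 1 -45 0 -0 0; 0 14 1 -45 0 -0 0; 0 14 1 -46 0 -0 0; 0 15 1 -45 0 -0 0.01
8 0 46 12 -1 0 -0 0.01; 0 46 11 -1 0 -0 0.01; 0 46 11 -1 0 -0 0.01; 0 47 10 -1 0 -0 0.01; 0 47 10 -1 0 -0 0.01; 0 47 10 -1 0 -0 0.02; 0 47 9 -1 0 -0 0.01; 0 46 8 -2 0 -0 0.02
2 0 -0 -0 37 0 -0 -0; 0 -0 -1 37 0 -0 -0
```

Emit:
{"name": "play_rows", "arguments": {
  "steps": "0 0 0 -45 0 0 0; 0 19 1 -45 0 0 0; 0 19 1 -46 0 0 0; 0 19 1 -45 0 0 0.01; 0 46 12 -1 0 0 0.01; 0 46 11 -1 0 0 0.01; 0 46 11 -1 0 0 0.01; 0 47 10 -1 0 0 0.01; 0 47 10 -1 0 0 0.01; 0 47 10 -1 0 0 0.02; 0 47 9 -1 0 0 0.01; 0 46 8 -2 0 0 0.02"
}}

```text
time_s: 31.3
ee_pos: [0.5876, 0.1718, 0.3619]
ee_rot: [2.312, 2.126, 0.011]
contact_force: [0.1, 0.4, -0.5]
grip_width: 0.0941
gripper_force: 0.0
```

```bash
python3 - <<'E'
from trays import *
st=log(); print(st["grip_width"],st["joint_pos"].round(2),st["ee_pos"],st["contact_force"])
plan([((.588,.171,.286),down(85.3))],0)
trays()
E
```

```text
0.09412809046492085 [-1.09  0.38  0.93  1.72 -0.33  1.19 -0.16] [0.5876266  0.17182494 0.36190408] [ 0.11090964  0.42694423 -0.47585726]
2 0 -1 0 38 0 -0 -0; 0 -0 0 38 0 -0 -0
y top [ 0.559 -0.134] [0.083 0.086] [ -12. -102.]
b top [ 0.493 -0.263] [0.09  0.066] [-89. 179.]
r top [ 0.543 -0.396] [0.097 0.079] [ -65. -158.]
y side [ 0.561 -0.13 ] [0.142 0.086] [ 80. -15.]
b side [ 0.5   -0.259] [0.083 0.129] [  2. -90.]
r side [ 0.543 -0.4  ] [0.091 0.113] [ 29. -69.]
```

Blue tray is standing. Next I'll pinch the knob and twist it clockwise about 126°. The detent should snap it on to 144°, bringing the red pocket under.

Emit:
{"name": "play_rows", "arguments": {
  "steps": "0 0 0 38 0 0 0; 0 0 0 37 0 0 0; 0.5 0 0 0 0 0 0; 1 0 0 0 0 0 0; 1 0 0 0 0 0 0; 1 0 0 0 0 0 0; 1 0 0 0 0 0 0; 1 0 0 0 0 0 0; 1 0 0 0 0 0 0; 1 0 0 0 0 0 0; 1 0 0 0 0 0 0; 1 0 0 0 0 0 0",
  "squeeze": 40
}}

```text
time_s: 32.9
ee_pos: [0.5876, 0.171, 0.2854]
ee_rot: [-2.311, -2.127, -0.009]
contact_force: [-6.0, -0.4, 3.5]
grip_width: 0.0208
gripper_force: 40.0
```

Emit:
{"name": "play_rows", "arguments": {
  "steps": "1 0 0 0 0 0 0.16; 1 0 0 0 0 0 0.16; 1 0 0 0 0 0 0.16; 1 0 0 0 0 0 0.16; 1 0 0 0 0 0 0.16; 1 0 0 0 0 0 0.16; 1 0 0 0 0 0 0.16; 1 0 0 0 0 0 0.16; 1 0 0 0 0 0 0; 1 0 0 0 0 0 0"
}}

```text
time_s: 34.15
ee_pos: [0.5871, 0.1716, 0.2853]
ee_rot: [-3.12, -0.327, -0.004]
contact_force: [-10.4, 2.8, 7.2]
grip_width: 0.021
gripper_force: 40.0
```

```bash
python3 - <<'E'
from trays import *
st=log(); print(st["grip_width"],st["joint_pos"].round(2),st["ee_pos"],st["contact_force"],st["ft_torque"])
M=R.from_rotvec(st["ee_rot"]).as_matrix(); print(np.degrees(np.arctan2(M[1,0],M[0,0])))
E
```

```text
0.020990890053983278 [-1.21  0.63  1.2   1.82 -0.65  1.16 -1.15] [0.58710166 0.1715852  0.28529496] [-10.44705394   2.77932447   7.24044657] [0.63357114 2.80991729 0.09018794]
11.949434486260953
```

Emit:
{"name": "play_rows", "arguments": {
  "steps": "1 0 0 0 0 0 0.16; 1 0 0 0 0 0 0.16; 1 0 0 0 0 0 0.16; 1 0 0 0 0 0 0.16; 1 0 0 0 0 0 0.16; 1 0 0 0 0 0 0.16; 1 0 0 0 0 0 0; 1 0 0 0 0 0 0"
}}

```text
time_s: 35.15
ee_pos: [0.5872, 0.1722, 0.2853]
ee_rot: [-2.917, 1.15, -0.001]
contact_force: [-9.3, 6.8, 7.7]
grip_width: 0.0209
gripper_force: 40.0
```

```bash
python3 - <<'E'
from trays import *
st=log(); print(st["grip_width"],st["joint_pos"].round(2),st["ee_pos"],st["contact_force"],st["ft_torque"])
M=R.from_rotvec(st["ee_rot"]).as_matrix(); print(np.degrees(np.arctan2(M[1,0],M[0,0])))
E
```

```text
0.020936667841965368 [-1.25  0.74  1.34  1.82 -0.78  1.24 -1.99] [0.58724328 0.17216691 0.2853402 ] [-9.2521778   6.82653605  7.65498635] [ 1.63753478  2.62826578 -0.18970026]
-43.03178152284748
```

Emit:
{"name": "play_rows", "arguments": {
  "steps": "0.4 0 0 0 0 0 0; 0 0 0 0 0 0 0; 0 0 0 0 0 0 0; 0 0 0 0 0 0 0; 0 0 0 -40 0 0 0; 0 0 0 -40 0 0 -0.17; 0 0 0 0 0 0 -0.17; 0 0 0 0 0 0 -0.17; 0 0 0 0 0 0 -0.17; 0 0 0 0 0 0 -0.17; 0 0 0 0 0 0 -0.17; 0 0 0 0 0 0 -0.17"
}}

```text
time_s: 36.65
ee_pos: [0.5875, 0.1705, 0.3655]
ee_rot: [-3.062, -0.69, -0.009]
contact_force: [-0.2, -0.2, -0.6]
grip_width: 0.0941
gripper_force: 0.0
```

```bash
python3 - <<'E'
from trays import *
st=log(); print(st["grip_width"],st["joint_pos"].round(2),st["ee_pos"])
plan([((.50,-.08,.33),down(100)),((.543,-.399,.26),down(114.5))],0,55)
E
```

```text
0.09405725946501124 [-1.17  0.44  1.08  1.72 -0.41  1.22 -1.12] [0.58751969 0.17050529 0.3655403 ]
8 0 -23 24 4 0 -0 -0.16; 0 -27 20 4 0 -0 -0.16; 0 -30 15 4 0 -0 -0.16; 0 -31 10 4 0 -0 -0.16; 0 -33 5 5 0 -0 -0.17; 0 -33 -1 4 0 -0 -0.16; 0 -33 -6 5 0 -0 -0.17; 0 -31 -11 4 0.01 -0 -0.16
6 0 -54 -2 11 -0 -0 -0.04; 0 -53 -4 12 -0 -0 -0.04; 0 -53 -6 11 -0 -0 -0.04; 0 -53 -9 12 -0 -0 -0.05; 0 -53 -11 11 -0 -0 -0.04; 0 -52 -13 12 -0 -0 -0.05
```

Emit:
{"name": "play_rows", "arguments": {
  "steps": "0 -23 24 4 0 0 -0.16; 0 -27 20 4 0 0 -0.16; 0 -30 15 4 0 0 -0.16; 0 -31 10 4 0 0 -0.16; 0 -33 5 5 0 0 -0.17; 0 -33 -1 4 0 0 -0.16; 0 -33 -6 5 0 0 -0.17; 0 -31 -11 4 0.01 0 -0.16"
}}

```text
time_s: 37.65
ee_pos: [0.4983, -0.0809, 0.3301]
ee_rot: [-2.018, -2.399, 0.001]
contact_force: [0.3, -1.1, -0.5]
grip_width: 0.0935
gripper_force: 0.0
```

Emit:
{"name": "play_rows", "arguments": {
  "steps": "0 -54 -2 11 0 0 -0.04; 0 -53 -4 12 0 0 -0.04; 0 -53 -6 11 0 0 -0.04; 0 -53 -9 12 0 0 -0.05; 0 -53 -11 11 0 0 -0.04; 0 -52 -13 12 0 0 -0.05; 0 0 0 0 0 0 0"
}}

```text
time_s: 38.52
ee_pos: [0.5381, -0.4034, 0.2587]
ee_rot: [-1.703, -2.631, 0.005]
contact_force: [0.7, 0.3, -0.0]
grip_width: 0.0943
gripper_force: 0.0
```

```bash
cat > kn.py <<'E'
from trays import *
def knob():
    s=snap("top"); u,v=proj(s,(.612,.0745,.06)).astype(int); print("throat rgb",s["image"][v-5:v+6,u-5:u+6].reshape(-1,3).mean(0).round())
    ku,kv=proj(s,(.588,.171,.215)).astype(int); u0,v0=ku-22,kv-22
    m=(s["image"][v0:v0+44,u0:u0+44].max(2)<45).astype(np.uint8); n,l,st,ce=cv2.connectedComponentsWithStats(m); i=1+st[1:,4].argmax()
    B=cv2.boxPoints(cv2.minAreaRect((np.argwhere(l==i)[:,::-1]+[u0,v0]).astype(np.float32))); P=np.array([onz(s,*p,.215) for p in B]); e=np.diff(P,axis=0)[:2]
    print("knob",np.linalg.norm(e,axis=1).round(3),np.degrees(np.arctan2(e[:,1],e[:,0])).round(0))
E
python3 - <<'E'
from kn import *
knob(); trays(("side",))
plan([((.543,-.399,.147),down(114.5))],0)
E
```

```text
throat rgb [135.  33.  30.]
knob [0.057 0.013] [ -63. -153.]
b side [ 0.52  -0.296] [0.038 0.053] [ -0. -92.]
r side [ 0.543 -0.4  ] [0.091 0.113] [ 29. -69.]
3 0 -1 1 37 -0 -0 -0; 0 -0 1 38 -0 -0 -0; 0 -1 2 37 -0 -0.01 -0
```

Emit:
{"name": "play_rows", "arguments": {
  "steps": "0 1 3 37 0 0 0; 0 1 2 38 0 0 0; 0 0 1 37 0 0 0; 0.5 0 0 0 0 0 0; 1 0 0 0 0 0 0; 1 0 0 0 0 0 0; 1 0 0 0 0 0 0; 1 0 0 0 0 0 0; 1 0 0 0 0 0 0; 1 0 0 0 0 0 0; 1 0 0 0 0 0 0; 1 0 0 0 0 0 0",
  "squeeze": 55
}}

```text
time_s: 40.12
ee_pos: [0.5441, -0.3942, 0.1478]
ee_rot: [-1.697, -2.636, 0.001]
contact_force: [-1.0, 0.7, 1.1]
grip_width: 0.0102
gripper_force: 55.0
```

Emit:
{"name": "play_rows", "arguments": {
  "steps": "1 0 0 0 0 0 0; 1 0 0 0 0 0 0; 1 0 0 -30 0 0 0; 1 0 0 -50 0 0 0; 1 0 0 -50 0 0 0; 1 0 0 -50 0 0 0; 1 0 0 -40 0 0 0; 1 0 0 0 0 0 0"
}}

```text
time_s: 41.12
ee_pos: [0.5459, -0.3955, 0.3709]
ee_rot: [-1.699, -2.64, -0.0]
contact_force: [0.4, 0.5, -1.9]
grip_width: 0.0095
gripper_force: 55.0
```

```bash
python3 - <<'E'
from pp import *
go(.0657,[((.60,-.20,.36),down(108))])
E
```

```text
0.009517828726577351 54.99265730381012 [-0.04  0.48  0.84  1.56 -0.37  1.27  1.28] [ 0.54589847 -0.39552088  0.37086985]
5 1 31 26 2 -0 -0 0.02; 1 32 25 2 -0 -0 0.02; 1 32 25 2 -0 -0 0.02; 1 33 24 3 -0 -0 0.03; 1 33 24 2 -0 -0 0.02
4 1 35 21 4 -0 -0 0.02; 1 35 21 4 -0 -0 0.02; 1 36 20 4 -0 -0 0.03; 1 36 19 3 -0 -0 0.02
3 1 33 0 -0 -0 -0.12 0; 1 33 0 -4 -0 -0.12 0; 1 33 0 -9 -0 -0.11 0
3 1 22 0 -0 -0 -0.15 0; 1 21 0 -3 -0 -0.14 0; 1 21 0 -6 -0 -0.15 0
3 1 23 0 -2 -0 -0.16 0; 1 22 0 -5 -0 -0.15 0; 1 21 0 -8 -0 -0.16 0
```

Emit:
{"name": "play_rows", "arguments": {
  "steps": "1 31 26 1 0 0 0.02; 1 32 25 1 0 0 0.02; 1 32 25 1 0 0 0.02; 1 33 24 2 0 0 0.03; 1 33 24 2 0 0 0.02; 1 35 21 4 0 0 0.02; 1 35 21 3 0 0 0.02; 1 36 20 3 0 0 0.03; 1 36 19 3 0 0 0.02; 1 0 0 0 0 0 0"
}}

```text
time_s: 42.38
ee_pos: [0.638, -0.0355, 0.3464]
ee_rot: [-1.944, -2.457, 0.004]
contact_force: [-0.7, -0.6, -1.7]
grip_width: 0.0095
gripper_force: 55.0
```

```bash
python3 - <<'E'
from pp import *
go(.0657,[])
E
```

```text
0.009478041604690835 54.99282896518707 [-0.66  0.44  0.86  1.67 -0.36  1.2   0.51] [ 0.63799043 -0.03554877  0.3463609 ]
1 1 -5 -1 2 -0.01 -0.01 0.01
3 1 33 -0 -1 0 -0.11 -0; 1 33 -0 -4 0 -0.12 -0; 1 33 -0 -9 0 -0.11 -0.01
3 1 22 0 0 0 -0.15 0; 1 21 0 -3 0 -0.15 0; 1 21 0 -6 0 -0.14 0
3 1 23 0 -2 0 -0.16 0; 1 22 0 -5 0 -0.16 0; 1 21 0 -8 0 -0.15 0
```

Emit:
{"name": "play_rows", "arguments": {
  "steps": "1 31 -1 0 0 -0.12 0; 1 31 0 -4 0 -0.12 0; 1 31 0 -9 0 -0.11 0; 1 21 0 0 0 -0.15 0; 1 21 0 -3 0 -0.15 0; 1 21 0 -7 0 -0.14 0; 1 0 0 0 0 0 0; 1 23 0 -2 0 -0.16 0; 1 22 0 -5 0 -0.16 0; 1 21 0 -9 0 -0.15 0; 1 0 0 0 0 0 0; 1 0 0 0 0 0 0"
}}

```text
time_s: 43.88
ee_pos: [0.5901, 0.1597, 0.2857]
ee_rot: [1.243, 1.563, -0.904]
contact_force: [1.1, -0.9, -0.2]
grip_width: 0.0096
gripper_force: 55.0
```

Emit:
{"name": "play_rows", "arguments": {
  "steps": "1 0 0 0 0 0 0; 1 -8 0 0 0 0 0; 1 8 0 0 0 0 0; 1 0 0 0 0 0 0; 1 0 0 0 0 0 0"
}}

```text
time_s: 44.5
ee_pos: [0.5898, 0.1618, 0.2843]
ee_rot: [1.238, 1.562, -0.904]
contact_force: [1.0, -0.3, -1.5]
grip_width: 0.0096
gripper_force: 55.0
```

```bash
python3 - <<'E'
from back import *
back((.543,-.396),114)
E
```

```text
0.009648773680694512 54.9930864572525 [-1.46  1.06  1.17  1.79  0.31  1.14 -0.36] [0.58976412 0.16182611 0.2842884 ] [-0.95 -0.   -0.31]
4 1 -25 0 15 -0 0.14 0; 1 -27 1 12 -0 0.14 0; 1 -28 0 8 -0 0.14 0; 1 -28 1 3 -0 0.14 0
4 1 -16 -0 10 -0 0.13 0; 1 -17 -0 8 -0 0.13 0; 1 -18 -0 6 -0 0.13 0; 1 -19 -0 3 -0 0.13 0
3 1 -33 -21 9 -0 0.06 -0.03; 1 -33 -22 7 -0.01 0.06 -0.03; 1 -32 -23 6 -0 0.06 -0.04
6 1 -43 -23 5 -0 -0 -0.02; 1 -42 -24 5 -0 -0 -0.01; 1 -42 -24 5 -0 -0 -0.02; 1 -41 -25 5 -0 -0 -0.01; 1 -41 -25 4 -0 -0 -0.02; 1 -41 -26 5 -0 -0 -0.01
```

Emit:
{"name": "play_rows", "arguments": {
  "steps": "1 -25 0 8 0 0.14 0; 1 -27 0 8 0 0.14 0; 1 -28 0 8 0 0.14 0; 1 -30 0 4 0 0.14 0; 1 -16 0 10 0 0.13 0; 1 -17 0 8 0 0.13 0; 1 -18 0 5 0 0.13 0; 1 -18 0 3 0 0.13 0"
}}

```text
time_s: 45.5
ee_pos: [0.6247, 0.0115, 0.3759]
ee_rot: [1.87, 2.353, -0.165]
contact_force: [-0.2, 0.8, -2.5]
grip_width: 0.0101
gripper_force: 55.0
```

Emit:
{"name": "play_rows", "arguments": {
  "steps": "1 -33 -21 9 0 0.06 -0.03; 1 -33 -22 7 -0.01 0.06 -0.03; 1 -32 -23 6 0 0.06 -0.04; 1 -43 -23 5 0 0 -0.02; 1 -42 -24 5 0 0 -0.01; 1 -42 -24 5 0 0 -0.02; 1 -41 -25 5 0 0 -0.01; 1 -41 -25 4 0 0 -0.02; 1 -41 -26 5 0 0 -0.01; 1 0 0 0 0 0 0"
}}

```text
time_s: 46.75
ee_pos: [0.536, -0.3916, 0.3349]
ee_rot: [-1.717, -2.623, 0.003]
contact_force: [-0.3, 0.7, -1.3]
grip_width: 0.0097
gripper_force: 55.0
```

```bash
python3 - <<'E'
from kn import *
st=log(); print(st["grip_width"],st["joint_pos"].round(2),st["ee_pos"])
plan([((.543,-.396,.18),down(114)),((.543,-.396,.1485),down(114))],1)
s=snap("top"); t=snap("side")
a=cv2.resize(s["image"][100:260,180:340],(400,400),interpolation=cv2.INTER_CUBIC)
b=cv2.resize(t["image"][180:380,250:450],(400,400),interpolation=cv2.INTER_CUBIC)
cv2.imwrite("pics/r5.png",np.hstack([a,b])[:,:,::-1])
trays(); knob()
E
```

```text
0.00973072199722958 [-0.05  0.5   0.85  1.63 -0.39  1.2   1.29] [ 0.53603634 -0.39159036  0.33490555]
4 1 -2 1 39 -0 -0 -0; 1 -2 1 39 -0 -0 -0; 1 -2 2 38 -0 -0 -0; 1 -1 1 39 -0 -0 -0.01
1 1 -1 0 31 -0 -0 0
y top [ 0.559 -0.134] [0.081 0.087] [ -11. -102.]
b top [ 0.5   -0.261] [0.09  0.077] [ -87. -179.]
b side [ 0.488 -0.271] [0.055 0.106] [  3. -88.]
r side [ 0.552 -0.263] [0.115 0.138] [ 31. -71.]
throat rgb [136.  51.  42.]
knob [0.057 0.011] [ -60. -150.]
```

View pics/r5.png

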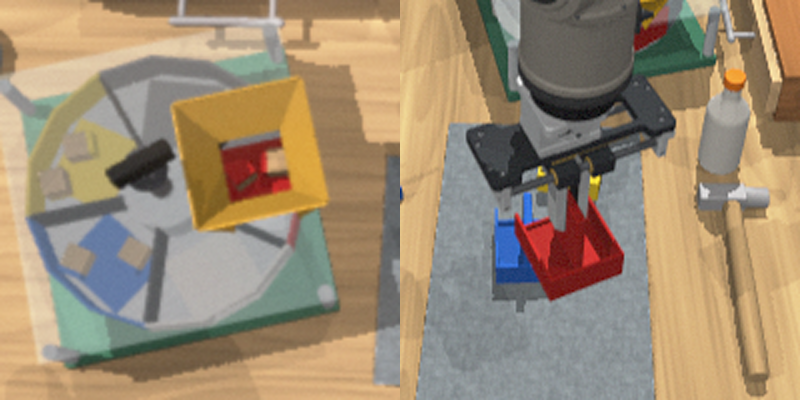

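One red block is clear in the throat at (275,162), and the second appears as a red top with a tan edge at (245,182). I'll put the tray down and check it for tan pixels.

Emit:
{"name": "play_rows", "arguments": {
  "steps": "1 -2 1 39 0 0 0; 1 -2 1 39 0 0 0; 1 -2 2 38 0 0 0; 1 -1 1 39 0 0 -0.01; 1 0 0 16 0 0 0; 1 0 0 15 0 0 0; 1 0 0 1 0 0 0; 0.6 0 0 0 0 0 0; 0.2 0 0 0 0 0 0; 0 0 0 0 0 0 0; 0 0 0 0 0 0 0; 0 0 0 -20 0 0 0"
}}

```text
time_s: 48.5
ee_pos: [0.5451, -0.3908, 0.168]
ee_rot: [-1.696, -2.636, -0.001]
contact_force: [-0.5, 0.1, 0.6]
grip_width: 0.0567
gripper_force: 0.0
```

Emit:
{"name": "play_rows", "arguments": {
  "steps": "0 0 0 -50 0 0 0; 0 0 0 -50 0 0 0; 0 0 0 -50 0 0 0; 0 0 0 -40 0 0 0; 0 40 25 0 0 0 0; 0 40 25 0 0 0 0; 0 40 25 0 0 0 0"
}}

```text
time_s: 49.38
ee_pos: [0.5645, -0.2505, 0.3601]
ee_rot: [-1.699, -2.638, -0.002]
contact_force: [1.0, -0.0, 0.5]
grip_width: 0.0937
gripper_force: 0.0
```

```bash
python3 - <<'E'
from kn import *
trays()
s=snap("top"); t=snap("side"); o=cv2.imread("pics/side0.png")[:,:,::-1]; o2=cv2.imread("pics/top0.png")[:,:,::-1]
def tan(im,b): 
    H=cv2.cvtColor(np.ascontiguousarray(im[b[1]:b[3],b[0]:b[2]]),cv2.COLOR_RGB2HSV); return np.argwhere(cv2.inRange(H,(9,50,60),(21,200,255))>0)[:,::-1]+[b[0],b[1]]
for nm,b in(("r",(308,325,362,380)),("b",(292,280,332,325)),("thr",(0,0,1,1))): print(nm,"before",len(tan(o,b)),"now",len(tan(t,b)))
u,v=proj(s,(.612,.0745,.08)).astype(int); b=(u-15,v-15,u+15,v+15); im=s["image"]
print("throat tan px",len(tan(im,b)))
plan([((.60,0.02,.37),down(118)),((.588,.171,.365),down(121.3)),((.588,.171,.286),down(121.3))],0,55)
E
```

```text
y top [ 0.559 -0.134] [0.081 0.085] [ -11. -102.]
y side [ 0.561 -0.13 ] [0.142 0.086] [ 80. -15.]
b side [ 0.5   -0.259] [0.083 0.13 ] [  3. -90.]
r side [ 0.547 -0.397] [0.092 0.113] [ 30. -68.]Traceback (most recent call last):
  File "<stdin>", line 6, in <module>
  File "<stdin>", line 5, in tan
KeyError: (slice(325, 380, None), slice(308, 362, None))
```

```bash
python3 - <<'E'
from kn import *
s=snap("top")["image"]; t=snap("side")["image"]; o=cv2.imread("pics/side0.png")[:,:,::-1]
def tan(im,b): 
    H=cv2.cvtColor(np.ascontiguousarray(im[b[1]:b[3],b[0]:b[2]]),cv2.COLOR_RGB2HSV); return int((cv2.inRange(H,(9,50,60),(21,200,255))>0).sum())
for nm,b in(("r",(308,325,362,380)),("b",(292,280,332,325))): print(nm,"before",tan(o,b),"now",tan(t,b))
plan([((.60,0.02,.37),down(118)),((.588,.171,.365),down(121.3)),((.588,.171,.286),down(121.3))],0,55)
E
```

```text
r before 118 now 0
b before 77 now 0
6 0 39 24 -2 -0 -0 -0.01; 0 39 25 -2 -0 -0 -0.01; 0 38 25 -1 -0 -0 -0.01; 0 38 25 -2 -0 -0 -0.01; 0 38 26 -1 -0 -0 -0.01; 0 38 26 -2 -0 -0 -0.01
3 0 46 20 2 -0 -0 -0.02; 0 46 21 2 -0 -0 -0.02; 0 46 22 2 -0 -0 -0.02
2 0 -0 -0 39 -0 -0 -0; 0 -1 -0 40 -0 -0 -0
```

The red tray is empty (118 tan pixels before, 0 now). Next, the knob: 72° anticlockwise to park the white pocket.

Emit:
{"name": "play_rows", "arguments": {
  "steps": "0 39 24 -2 0 0 -0.01; 0 39 25 -2 0 0 -0.01; 0 38 25 -1 0 0 -0.01; 0 38 25 -2 0 0 -0.01; 0 38 26 -1 0 0 -0.01; 0 38 26 -2 0 0 -0.01; 0 46 20 2 0 0 -0.02; 0 46 21 2 0 0 -0.02; 0 46 22 2 0 0 -0.02; 0 0 0 0 0 0 0"
}}

```text
time_s: 50.92
ee_pos: [0.5879, 0.1755, 0.3638]
ee_rot: [-1.53, -2.737, -0.001]
contact_force: [0.5, -0.9, 0.1]
grip_width: 0.0942
gripper_force: 0.0
```

```bash
python3 - <<'E'
from kn import *
print(log()["joint_pos"].round(2))
plan([((.588,.171,.286),down(121.3))],0,55)
E
```

```text
[-0.99  0.35  0.77  1.71 -0.26  1.2   0.4 ]
2 0 -2 -1 39 -0 -0 0; 0 -2 -1 39 -0 -0.01 0.01
```

Emit:
{"name": "play_rows", "arguments": {
  "steps": "0 -1 -1 39 0 0 0; 0 -1 -1 39 0 0 0; 0.5 0 0 0 0 0 0; 1 0 0 0 0 0 0; 1 0 0 0 0 0 0; 1 0 0 0 0 0 0; 1 0 0 0 0 0 0; 1 0 0 0 0 0 0; 1 0 0 0 0 0 0; 1 0 0 0 0 0 0; 1 0 0 0 0 0 0; 1 0 0 0 0 0 0",
  "squeeze": 40
}}

```text
time_s: 52.42
ee_pos: [0.5885, 0.1709, 0.2872]
ee_rot: [-1.536, -2.738, -0.007]
contact_force: [7.7, 4.7, 5.0]
grip_width: 0.0155
gripper_force: 57.3
```

Emit:
{"name": "play_rows", "arguments": {
  "steps": "1 0 0 0 0 0 -0.157; 1 0 0 0 0 0 -0.157; 1 0 0 0 0 0 -0.157; 1 0 0 0 0 0 -0.157; 1 0 0 0 0 0 -0.157; 1 0 0 0 0 0 -0.157; 1 0 0 0 0 0 -0.157; 1 0 0 0 0 0 -0.157; 1 0 0 0 0 0 0; 1 0 0 0 0 0 0"
}}

```text
time_s: 53.68
ee_pos: [0.5888, 0.1719, 0.2873]
ee_rot: [-0.367, 3.118, 0.009]
contact_force: [11.2, 11.0, 1.2]
grip_width: 0.0162
gripper_force: 54.2
```

Emit:
{"name": "play_rows", "arguments": {
  "steps": "0.4 0 0 0 0 0 0; 0 0 0 0 0 0 0; 0 0 0 0 0 0 0; 0 0 0 0 0 0 0; 0 0 0 -40 0 0 0; 0 0 0 -40 0 0 0; 0 45 0 0 0 0 0; 0 45 0 0 0 0 0; 0 45 0 0 0 0 0; 0 0 50 0 0 0 0; 0 0 50 0 0 0 0; 0 0 0 0 0 0 0"
}}

```text
time_s: 55.18
ee_pos: [0.4316, 0.2393, 0.3668]
ee_rot: [0.372, -3.116, -0.007]
contact_force: [0.4, -1.5, -0.1]
grip_width: 0.0942
gripper_force: 0.0
```

```bash
python3 - <<'E'
from kn import *
print(log()["joint_pos"].round(2))
s=snap("top"); t=snap("side")
a=cv2.resize(s["image"][100:260,180:340],(400,400),interpolation=cv2.INTER_CUBIC)
b=cv2.resize(t["image"][120:380,220:480],(400,400),interpolation=cv2.INTER_CUBIC)
cv2.imwrite("pics/end.png",np.hstack([a,b])[:,:,::-1])
trays(); knob()
E
```

```text
[-0.97  0.06  0.36  1.94 -0.03  1.15  1.21]
y top [ 0.559 -0.134] [0.081 0.087] [ -11. -102.]
b top [ 0.499 -0.263] [0.09  0.077] [-89. 179.]
r top [ 0.547 -0.392] [0.097 0.078] [ -65. -158.]
y side [ 0.561 -0.13 ] [0.142 0.086] [ 80. -15.]
b side [ 0.5   -0.259] [0.082 0.13 ] [  3. -89.]
r side [ 0.547 -0.397] [0.092 0.113] [ 30. -68.]
throat rgb [162. 155. 149.]
knob [0.014 0.039] [ -80. -169.]
```

View pics/end.png

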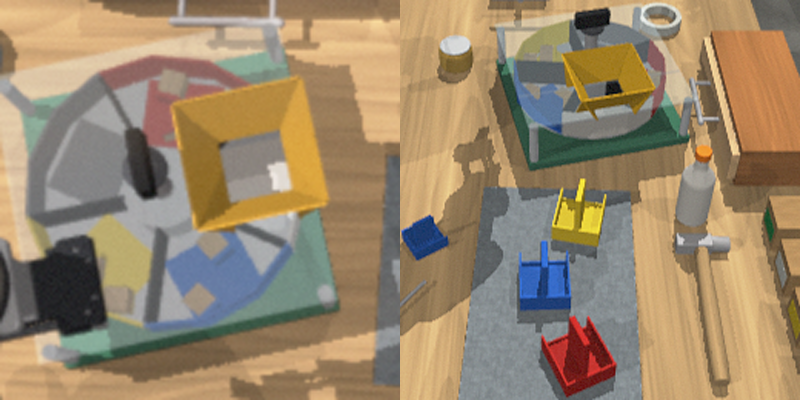

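White is under the hopper, the trays are empty and upright, and yellow and blue blocks sit in their pockets. Only one red block is obvious, at (172,80), so I'll look for the second numerically.

```bash
python3 - <<'E'
from h import *
for nm,b in(("top",(222,116,268,164)),("side",(368,128,410,182))):
    im=snap(nm)["image"][b[1]:b[3],b[0]:b[2]]; H=cv2.cvtColor(np.ascontiguousarray(im),cv2.COLOR_RGB2HSV).astype(int)
    print(nm,b)
    for r in H:
        print("".join(("T" if v>130 else "t") if 8<=h<=20 and 45<s<140 else "Y" if 15<=h<=32 and s>=140 else ("R" if v>150 else "r" if v>120 else "d") if (h<8 or h>170) and s>55 else "." for h,s,v in r))
E
```

```text
top (222, 116, 268, 164)
TTTTTTTTTTTTTTTTTTTTTTTTTTTTTTTTTTTTTTTTTTTTTT
TTTTTTTTTTTTTTTTTTTTTTTTTTTTTTTTTTTTTTTTTTTTTT
TTTTTTTTTTTTTTTTTTTTTTTTTTTTTTTTTTTTTTTTTTTTTT
TTTTTTTTTTTTTTTTTTTTTTTTTTTTTTTTTTTTTTTTTTTTTT
TTTTTTTTTTTTTTTTTTTTTTTTTTTTTTTTTTTTTTTTTTTTTT
TTTTTTTTTTTTTTTTTTTTTTTTTTTTTTTTTTTTTTTTTTTTTT
TTTTTTTTTTTTTTTTTTRRRTTTTTTTTTTTTTTTTTTTTTTTTT
TTTTTTTTTTTTTTTRRRRRRRRRRRRRRRRRRTTTTTTTTTTTTT
TTTTTTTTTTTTRRRRrrrrrrrrrrrrRRRRRRRRRRRRRRTT..
TTTTTTTTTRRRRrrrrrrrrrrrrrrrrrrrrrrrrrrrRRRT..
TTTTTTRRRRrrrrrrrrrrrrrrrrrrrrrrrrrrrrrrrrRRR.
TTRRRRrrrrrrrrrrrrrrrrrRTRrrrrrrrrrrrrrrrrrrRR
RRRrrrrrrrrrrrrrrrrrrrrTTTTTTTrrrrrrrrrrrrrrrr
rrrrrrrrrrrrrrrrrrrrrrRTTTTTTTTTrrrrrrrrrrrrrr
rrrrrrrrrrrrrrrrrrrr...TTTTTTTTTTrrrrrrrrrrrrr
rrrrrrrrrrrrrrrrr......TTTTTTTTT............rr
rrrrrrrrrrrrr.....RRRRTTTTTTTTTT..............
.rrrrrrrrr........RRRTTTTTTTTTTT.TR...........
..rrrrr...........RRRTTTTTTTTTTT.RRRRRRRRRRRRR
.................RRRRTTTTTTTTTT.TRRRRRRRRRRRRR
.................RRRRRTTTTTTTT.TTRRRRRRRRRRRRT
.................RRRRRRRRRTTTT..RRRRRRRRTTT.YY
.................RRRrRRRRRRRRTTTRRRTTTTYY
[... 2828 characters left out ...]
TTTTTTTTTTTT
YYYYYYYYYYYYT..T..TTT.rrRTTT.T..TTTTTTTTTT
YYYYYYYYYYYYY..........r.TT.TTTTTTTTTTTTTT
YYYYYYYYYYYYYT.........rR.TTTTTTTTTTTTTTTT
YYYYYYYYYYYYYYT......trrr.TTTTTTTTTTTTTTTT
YYYYYYYYYYYYYYY.......rrrTTTTTTTTTTTTTTTTT
YYYYYYYYYYYYYYYT.....rrrrTTTT.TTTTTTTTTT..
YYYYYYYYYYYYYYYY.....rrrRTTTTTTTTTTTTTTT..
YYYYYYYYYYYYYYYY.....rrrTTTTT.TTTTTT..TT..
YYYYYYYYYYYYYYYYY....rrrTTTTTTTTTTTTTTTTt.
YYYYYYYYYYYYYYYYY...rrrrTTTTTTTTT.TTT.TTT.
YYYYYYYYYYYYYYYYYY.TrrrrTTTTTTTTTTTTTTTTT.
YYYYYYYYYYYYYYYYYYTrrrrrTTTTTTTTTTTTTTTTT.
YYYYYYYYYYYYYYYYYTrrrrrr.TTTT.TTTTTTTTTTT.
YYYYYYYYYYYYYYYYtrrrrrr..TTTTT.TTTTTTTTTT.
YYYYYYYYYYYYYYYYrrrrrrr...TTT.TTTTTTTTTTT.
YYYYYYYYYYYYYYYtrrrrrrr....TTTTTTTTTTTTTT.
```

```bash
python3 - <<'E'
from h import *
s=snap("top"); ax=np.array([.588,.171]); r=R.from_euler('z',72,degrees=True).as_matrix()[:2,:2]; pr=ax+r@(np.array([.612,.0745])-ax)
print("pocket_red",pr, proj(s,[*pr,.048]))
for uv in((290,165),(278,173)):
  for z in(.06,.08):
    w=onz(s,*uv,z)[:2]; n=ax+r@(w-ax); print(uv,z,"now at",n.round(3),proj(s,[*n,z]).round(0),"dist",np.linalg.norm(n-pr).round(3))
for uv in((248,133),(249,155)):
    w=onz(s,*uv,.07)[:2]; print(uv,w.round(3),np.linalg.norm(w-pr).round(3))
# r5 throat classes
im=cv2.imread("pics/r5.png")[:400,:400][120:210,200:305]; im=cv2.resize(im,None,fx=.4,fy=.4,interpolation=cv2.INTER_AREA); H=cv2.cvtColor(im,cv2.COLOR_BGR2HSV).astype(int)
for q in H: print("".join("Y" if 15<=h<=32 and s>=150 else ("T" if v>150 else "t") if 6<=h<=22 and 45<s<165 else ("R" if v>150 else "r" if v>115 else "d") if (h<8 or h>170) and s>55 else "." for h,s,v in q), " ".join(f"{v:3d}" for v in q[8:40:2,2]))
E
```

```text
pocket_red [0.68719336 0.16400522] [253.85407964 144.3163837 ]
(290, 165) 0.06 now at [0.706 0.174] [250. 137.] dist 0.021
(290, 165) 0.08 now at [0.706 0.169] [250. 134.] dist 0.019
(278, 173) 0.06 now at [0.668 0.162] [253. 150.] dist 0.019
(278, 173) 0.08 now at [0.669 0.157] [254. 147.] dist 0.019
(248, 133) [0.712 0.178] 0.029
(249, 155) [0.65  0.172] 0.037
YYYYYYYYYYYYYYYYYYYYYYYYYYYYYYYYYYYYYYYYYY 179 180 180 183 183 181 183 184 183 184 184 183 187 214 218 218
YYYYYYYYYYYYYYYYYYYYYYYYYYYYYYYYYYYYYYYYYY 181 183 180 182 182 181 184 182 183 183 185 184 192 216 219 216
YYYYYYYYYYYYYYYYYYYYYYYYYYYYYYYYYYYYYYYYYY 181 182 180 182 182 181 184 183 185 183 182 181 202 217 217 216
YYYYYYYYYYYYYYYYYYYYYYYYYYYYYYYYYYYYYYYYYY 182 182 179 180 182 181 183 180 183 182 179 173 206 218 218 216
YYYYYYYYYYYYYYYYYYYYYYYYYYTTTTttYYYYYYYYYY 181 181 182 181 180 180 181 181 175 172 161 140 199 219 218 219
YYYYYYYYYYYYYYYYYYYYYTTTTtt....tTYYYYYYYYY 180 183 182 181 179 176 172 168 155 139 131 125 195 220 218 219
YYYYYYYYYYYYYYYYTTTTtt.........tTYYYYYYYYY 179 181 182 178 173 160 150 134 130 125 122 124 18
[... 2416 characters left out ...]
26 115 112 114 115 128 134 140 145 162 199 193 193 192 193
YYYYYYYYYYY.rdddrrrrr.....YYYYYYYYYYYYYYYY 129 126 117 113 116 123 139 149 163 175 191 193 191 192 191 194
YYYYYYYYYYY.rddrr....YYYYYYYYYYYYYYYYYYYYY 126 126 120 114 123 146 162 182 186 192 195 191 191 193 196 192
YYYYYYYYYYYY....YYYYYYYYYYYYYYYYYYYYYYYYYY 127 128 128 135 154 187 188 191 193 193 193 192 191 194 194 192
YYYYYYYYYYYYYYYYYYYYYYYYYYYYYYYYYYYYYYYYYY 127 131 146 176 187 197 195 192 192 192 194 194 191 194 194 194
YYYYYYYYYYYYYYYYYYYYYYYYYYYYYYYYYYYYYYYYYY 126 147 186 194 194 193 195 193 194 192 191 193 190 193 195 202
YYYYYYYYYYYYYYYYYYYYYYYYYYYYYYYYYYYYYYYYYY 131 176 194 194 191 193 193 192 195 192 193 193 196 200 209 217
```

The top crop from before the last turn shows two red blocks: one tan side face, and one red end up with a tan sliver. Rotated 72°, they land about 20–37 mm from the red pocket centre, which is within 68 mm. The second is mostly hidden behind the hopper wall. I'll hand in the job.

```bash
python3 -c "
from plant import manip
print(manip.finish_job())"
```

```text
the job is handed in; nothing more can be done
None
```

I handed the job in, though it returned no verdict: all six blocks were poured into their own colour's pockets (the second red block is mostly hidden behind the hopper wall, so I placed it from an earlier picture), white is parked under the hopper, the three empty trays stand upright on the mat, and the glue bottle and wax tin were not knocked over.

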